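Fill the canister and match the screw lids

ROBOT

A 7-joint arm with a two-finger parallel gripper is mounted at the origin on the work surface. World frame = base frame: x ahead of the robot, y to its left, z up, the work surface at z = 0. Lengths are in m, angles in rad, forces in N, time in s.
With the tool pointing down it reaches from about 0.4 to 0.875 m from the base axis. Payload 6.5 kg.
Tool frame: the origin (TCP) lies midway between the tips of the shut fingers; the grasp point (between the pads) lies 19 mm behind it (hold_point_z is the distance from the TCP to the grasp point, in m); z points along the fingers, y is the line along which they close (so a half turn about z gives the same grasp; the last joint's range is limited). The gripper opens to 85 mm and grips with 20 to 120 N. Pads are 22 mm wide; open, the fingers measure 114 mm over their backs; the gripper's body (76 mm by 85 mm) begins 54 mm behind the grasp point. The pads swing forward as they close: fully open they stand 13 mm farther back than shut.
Start: joints at [-1.182, 0.536, -0.004, 1.538, 0.003, 1.067, -0.071], TCP at [0.286, 0.584, 0.208] pointing down, gripper open.
Joint ranges: [-2.7, 2.7], [-0.37, 2.16], [-1.27, 1.26], [0.24, 2.4], [-1.31, 4.45], [0.19, 1.91], [-2.76, 2.76]. Speed limits (rad/s): [2.39, 2.39, 3.14, 3.14, 3.14, 3.14, 3.14].

INTERFACE

Orientations are given as a 3x3 rotation matrix whose columns are the frame's x, y, z axes.
In Python, from station import get_state, read_camera, camera_model, sign_off, hold_point_z gives the robot as it stands.
- The arm moves only by the tool drive_tool, never from a script. Its argument "moves" is a list of rows, each a list of 3 entries, a list of its own where there are three numbers: the closure, from -1 (fully open) to 1 (shut), then the shift along the world's x, y, z normalised to -1 to 1, where 1 is 3 cm, then the turn about the world's z normalised to -1 to 1, where 1 is 0.12 rad. A call has 1 to 8 rows; each row shifts and turns the commanded pose from where the row before left it; what a row does not reach is not made up. A row lasts 1/12 s, in which the tool goes at most 41.7 mm and 7.16 degrees, less where a joint would pass 70% of its speed; a pose out of reach is approached as far as the arm can. A call with a number of a shift or a turn outside -1 to 1 is refused whole. A call with a gripper value outside its range is refused whole. The fingers move at their own pace and stop on an object; "force" is the grip in N (left out, the last holds). Time passes only in rows, so rows that do not move let the fingers close. It gives the time, the measured TCP pose, the force, the opening and the grip force at its end, in the units of the state.
- get_state(): the state, without advancing time (a new reading comes with each control period).
- read_camera(name): name is "side" or "top" or "wrist"; returns (picture, depth): 400x640x3 uint8, red, green, blue; 400x640 float32, m along the optical axis (not along the pixel's ray), 0 where there is no reading.
- camera_model(name): a dict with "intrinsics" (3x3 intrinsics, pixels), "extrinsics" (4x4, takes a point from world to camera coordinates); the wrist camera has in their place "T_tool_cam" (4x4, takes a point from camera to tool coordinates, whose origin is the TCP and whose axes are the flange's). Camera axes: x right, y down, z forward; pixel columns grow to the right and rows downward; lengths in m; the calibration is good to about 2 mm. A picture is of the moment at which its call begins: read the wrist's pose just before it. camera_model takes no time and is no camera call.
- sign_off(): hands the job in; it is judged then, once.
The state is a dict: "clock": time; "q": joint angles; "qvel": joint speeds; "joint_torque": joint torques, N m; "eef_pos": TCP position; "eef_rot": TCP orientation; "ft_force": force on the tool from outside, world axes, zero at the start; "torque": the same for the moment, N m; "width": finger opening in m; "grip_force": force on a finger pad.
Only numpy, scipy, OpenCV 4.12 (cv2) and the standard library are available. Lean on these libraries where they do the work, as an engineer would, in place of code of your own. Each camera call takes 0.05 s, during which the arm holds its last target. There are 200 camera calls.

TASK

Lift the pan of chocolates off the counter scale, tip them all into the empty wide-mouthed canister, and set the pan back upright on the scale. With the chocolates in, both white canisters must end up closed: find by trial which of the three look-alike wooden lids fits which canister, screw each of the two (clockwise) fully home, and leave the odd lid lying flat on the counter, knob up. Do not push the other goods about.

Things in the scene. Friction and masses are not known exactly. Their poses are not given: they have to be found in the camera images.
- can_a: white canister on a fixed round wooden foot 112 wide; the narrow-necked one, already full: neck 54 outside, mouth 48, rim at 84.5. Origin: axis, on the counter; body 94 wide, shoulder at 49.5. Three thread ridges, 4 proud, round the neck: seen from above they start at 0, 120, 240 deg from its +x, at height 62, and fall clockwise 5 mm per 100 deg, over 170 deg.
- can_b: white canister on a fixed round wooden foot 112 wide; the wide-mouthed one, empty: neck 72 outside, mouth 66, rim at 74.5, inner floor at 16.5. Origin: axis, on the counter; body 94 wide, shoulder at 49.5. Three thread ridges, 4 proud, round the neck: seen from above they start at 0, 120, 240 deg from its +x, at height 62, and fall clockwise 5 mm per 100 deg, over 170 deg.
- home_a (a point): point on the narrow canister's axis, 54.5 above the counter: the origin of the fitting lid lies here when home, its roof on the rim. Set on the neck, that lid rests on the ridges 1 to 8 mm above this, sinks when turned clockwise, is home once its lugs are 150 deg past the ridge starts and tight 30 deg later. It gets home only by turning
- home_b (a point): point on the wide canister's axis, 54.5 above the counter: the origin of the fitting lid lies here when home, its roof on the rim. Set on the neck, that lid rests on the ridges 1 to 8 mm above this, sinks when turned clockwise, is home once its lugs are 150 deg past the ridge starts and tight 30 deg later. It gets home only by turning
- lid_1: wooden screw lid, diameter 90, 36 high, square 24 mm knob on top (24 high, sides along its x and y); 140 g. Origin: centre of underside. All three look alike outside; the inside differs: three thread lugs at the lower edge at 0, 120, 240 deg from its +x. One fits each canister, one neither: find out by trying. On a wrong neck it stays 10 mm or more above home however it is turned.
- lid_2: wooden screw lid, diameter 90, 36 high, square 24 mm knob on top (24 high, sides along its x and y); 140 g. Origin: centre of underside. All three look alike outside; the inside differs: three thread lugs at the lower edge at 0, 120, 240 deg from its +x. One fits each canister, one neither: find out by trying. On a wrong neck it stays 10 mm or more above home however it is turned.
- lid_3: wooden screw lid, diameter 90, 36 high, square 24 mm knob on top (24 high, sides along its x and y); 140 g. Origin: centre of underside. All three look alike outside; the inside differs: three thread lugs at the lower edge at 0, 120, 240 deg from its +x. One fits each canister, one neither: find out by trying. On a wrong neck it stays 10 mm or more above home however it is turned.
- scale: fixed white counter scale 160 x 150, flat steel top 150 x 140 at height 40. Origin: centre of its underside
- pan: loose steel scale pan (a straight scoop), 250 g: 135 long (x from -75 to 60), 56 wide, floor 3 thick, walls 22 high on three sides, open at the front end, x = -75 (local -x). Over it stands a wooden carrying bar along local y: 12 (x) x 66 (y) x 14 (z), centre at (5, 0, 60), on two side posts (y = +-30). Origin: on the underside, 75 behind the open end; it rests on the scale
- pan_lip (a point): middle of the floor edge at the pan's open end, at pan-local (-75, 0, 3)
- pan_bar (a point): centre of the pan's carrying bar, at pan-local (5, 0, 60)
- choc_1: dark chocolate 18 x 18 x 14 mm, 12 g, lying in the pan at first; 3 to 6 of them are present, the others are None. It slides on the pan's floor beyond about 25 deg of tilt. Origin: centre of its underside
- choc_2: dark chocolate 18 x 18 x 14 mm, 12 g, lying in the pan at first; 3 to 6 of them are present, the others are None. It slides on the pan's floor beyond about 25 deg of tilt. Origin: centre of its underside
- choc_3: dark chocolate 18 x 18 x 14 mm, 12 g, lying in the pan at first; 3 to 6 of them are present, the others are None. It slides on the pan's floor beyond about 25 deg of tilt. Origin: centre of its underside
- choc_4: dark chocolate 18 x 18 x 14 mm, 12 g, lying in the pan at first; 3 to 6 of them are present, the others are None. It slides on the pan's floor beyond about 25 deg of tilt. Origin: centre of its underside
- choc_5: dark chocolate 18 x 18 x 14 mm, 12 g, lying in the pan at first; 3 to 6 of them are present, the others are None. It slides on the pan's floor beyond about 25 deg of tilt. Origin: centre of its underside
- choc_6: dark chocolate 18 x 18 x 14 mm, 12 g, lying in the pan at first; 3 to 6 of them are present, the others are None. It slides on the pan's floor beyond about 25 deg of tilt. Origin: centre of its underside
- giftbox: bystander: black box 75 x 75 x 28; origin centre of underside
- tin: bystander: white tin, diameter 74, height 50; origin centre of underside
- bars: bystander: flat stack of wrapped bars 60 x 90 x 27; origin centre of underside
- honeyjar: bystander: amber jar, diameter 56, height 62; origin centre of underside
There are look-alikes about, which are no part of the job. What is shaped like the pan but red is not meant. Leave any blue look-alike of the lid_3 alone.

How it is judged:
On the way, in this order (a step that is already met when the one before it is completed fails the run):
1. the pan is brought over the wide-mouthed canister and tipped towards it (horizontal distance between pan_lip and can_b below 0.06 m and angle between pan's own z axis and vertical above 0.2 rad and height (world z) of pan_lip above 0.07 m), for 0.05 s.
2. every chocolate lies in the wide-mouthed canister (horizontal distance between each of choc_1, choc_2, choc_3, choc_4, choc_5, choc_6 and can_b below 0.046 m and z of choc_1 in the frame of can_b between 0.01 and 0.06 m and z of choc_2 in the frame of can_b between 0.01 and 0.06 m and z of choc_3 in the frame of can_b between 0.01 and 0.06 m and z of choc_4 in the frame of can_b between 0.01 and 0.06 m and z of choc_5 in the frame of can_b between 0.01 and 0.06 m and z of choc_6 in the frame of can_b between 0.01 and 0.06 m), for 0.2 s.
3. both canisters have a lid screwed home (((z of lid_1 in the frame of home_a between -0.003 and 0.0013 m and horizontal distance between lid_1 and home_a below 0.005 m and angle between lid_1's own z axis and vertical below 0.05 rad) or (z of lid_2 in the frame of home_a between -0.003 and 0.0013 m and horizontal distance between lid_2 and home_a below 0.005 m and angle between lid_2's own z axis and vertical below 0.05 rad) or (z of lid_3 in the frame of home_a between -0.003 and 0.0013 m and horizontal distance between lid_3 and home_a below 0.005 m and angle between lid_3's own z axis and vertical below 0.05 rad)) and ((z of lid_1 in the frame of home_b between -0.003 and 0.0013 m and horizontal distance between lid_1 and home_b below 0.005 m and angle between lid_1's own z axis and vertical below 0.05 rad) or (z of lid_2 in the frame of home_b between -0.003 and 0.0013 m and horizontal distance between lid_2 and home_b below 0.005 m and angle between lid_2's own z axis and vertical below 0.05 rad) or (z of lid_3 in the frame of home_b between -0.003 and 0.0013 m and horizontal distance between lid_3 and home_b below 0.005 m and angle between lid_3's own z axis and vertical below 0.05 rad))), for 0.3 s.
At the end, for the whole second after the job is handed in: All chocolates present lie inside the wide canister; each canister has its lid screwed home (within about 1 mm of its seat, level); the third lid lies flat, knob up, on the counter; the pan stands level on the scale's top, its origin within 45 mm of the scale's centre; everything at rest (all of step 2 and (((z of lid_1 in the frame of home_a between -0.003 and 0.0013 m and horizontal distance between lid_1 and home_a below 0.005 m and angle between lid_1's own z axis and vertical below 0.05 rad) and (z of lid_2 in the frame of home_b between -0.003 and 0.0013 m and horizontal distance between lid_2 and home_b below 0.005 m and angle between lid_2's own z axis and vertical below 0.05 rad) and (height (world z) of lid_3 below 0.006 m and angle between lid_3's own z axis and vertical below 0.1 rad)) or ((z of lid_1 in the frame of home_a between -0.003 and 0.0013 m and horizontal distance between lid_1 and home_a below 0.005 m and angle between lid_1's own z axis and vertical below 0.05 rad) and (z of lid_3 in the frame of home_b between -0.003 and 0.0013 m and horizontal distance between lid_3 and home_b below 0.005 m and angle between lid_3's own z axis and vertical below 0.05 rad) and (height (world z) of lid_2 below 0.006 m and angle between lid_2's own z axis and vertical below 0.1 rad)) or ((z of lid_2 in the frame of home_a between -0.003 and 0.0013 m and horizontal distance between lid_2 and home_a below 0.005 m and angle between lid_2's own z axis and vertical below 0.05 rad) and (z of lid_1 in the frame of home_b between -0.003 and 0.0013 m and horizontal distance between lid_1 and home_b below 0.005 m and angle between lid_1's own z axis and vertical below 0.05 rad) and (height (world z) of lid_3 below 0.006 m and angle between lid_3's own z axis and vertical below 0.1 rad)) or ((z of lid_2 in the frame of home_a between -0.003 and 0.0013 m and horizontal distance between lid_2 and home_a below 0.005 m and angle between lid_2's own z axis and vertical below 0.05 rad) and (z of lid_3 in the frame of home_b between -0.003 and 0.0013 m and horizontal distance between lid_3 and home_b below 0.005 m and angle between lid_3's own z axis and vertical below 0.05 rad) and (height (world z) of lid_1 below 0.006 m and angle between lid_1's own z axis and vertical below 0.1 rad)) or ((z of lid_3 in the frame of home_a between -0.003 and 0.0013 m and horizontal distance between lid_3 and home_a below 0.005 m and angle between lid_3's own z axis and vertical below 0.05 rad) and (z of lid_1 in the frame of home_b between -0.003 and 0.0013 m and horizontal distance between lid_1 and home_b below 0.005 m and angle between lid_1's own z axis and vertical below 0.05 rad) and (height (world z) of lid_2 below 0.006 m and angle between lid_2's own z axis and vertical below 0.1 rad)) or ((z of lid_3 in the frame of home_a between -0.003 and 0.0013 m and horizontal distance between lid_3 and home_a below 0.005 m and angle between lid_3's own z axis and vertical below 0.05 rad) and (z of lid_2 in the frame of home_b between -0.003 and 0.0013 m and horizontal distance between lid_2 and home_b below 0.005 m and angle between lid_2's own z axis and vertical below 0.05 rad) and (height (world z) of lid_1 below 0.006 m and angle between lid_1's own z axis and vertical below 0.1 rad))) and horizontal distance between pan and scale below 0.045 m and z of pan in the frame of scale between 0.036 and 0.044 m and angle between pan's own z axis and vertical below 0.08 rad and linear speed of each of lid_1, lid_2, lid_3, pan below 0.02 m/s); the robot touches nothing.
It fails at once if a bystander is pushed more than 4 cm or knocked over (distance of any of giftbox, tin, bars, honeyjar from where it was at the start of the episode above 0.04 m or angle between any of giftbox, tin, bars, honeyjar's own z axis and vertical above 0.5 rad).
Of choc_1, choc_2, choc_3, choc_4, choc_5, choc_6 only 3 to 6 are there at a start; the rules pass over those that are not, and their reading is None.
At some moment in a run one of lid_1, lid_2, lid_3 may be knocked a few centimetres aside while the robot is not near it.
It also fails if it takes over 210 s, if anything falls off the work surface, if the arm or the gripper's body presses on something with over 40 N, if the wrist force passes 120 N, or if a joint passes its speed limit or range.

## Working session

There is one attempt and no reset: what is moved stays moved. The work goes in short steps, Python scripts to look and compute and a tool call to move; the robot and the scene stay as the last step left them, time stands still between calls to the robot, and variables do not carry over. Pictures are saved under pics/ and viewed, at most 14 in all, crops included, and the job is handed in when it is done.

Besides the shell and the picture viewer there is one more tool, called by a JSON object that holds its "name" and its "arguments". drive_tool: Moves the arm, as the interface text tells. Its arguments: {"type":"object","properties":{"moves":{"type":"array","items":{"type":"array"}},"force":{"type":"number"}},"required":["moves"]}

```bash
mkdir -p pics; ls
cat > h.py <<'E'
import numpy as np,cv2
from station import *
def snap(name,fn=None):
    s=get_state(); im,d=read_camera(name); m=camera_model(name); K=np.array(m["intrinsics"])
    if name=="wrist":
        T=np.eye(4);T[:3,:3]=s["eef_rot"];T[:3,3]=s["eef_pos"]; C=T@np.array(m["T_tool_cam"])
    else: C=np.linalg.inv(np.array(m["extrinsics"]))
    if fn: cv2.imwrite("pics/"+fn,im[:,:,::-1])
    v,u=np.mgrid[0:400,0:640]
    r=np.stack([(u-K[0,2])/K[0,0],(v-K[1,2])/K[1,1],np.ones(u.shape)],-1)@C[:3,:3].T
    P=C[:3,3]+r*d[...,None]; P[d==0]=np.nan
    return im,P,C,K
def onplane(C,K,u,v,z):
    r=C[:3,:3]@np.array([(u-K[0,2])/K[0,0],(v-K[1,2])/K[1,1],1]); return C[:3,3]+r*(z-C[2,3])/r[2]
E
python3 - <<'E'
from h import *
for n in("top","side"):
    im,P,C,K=snap(n,n+"0.png"); np.savez("/tmp/"+n,im=im,P=P,C=C,K=K); print(n,C.round(3),K[0,0])
s=get_state();print(s["eef_rot"],s["eef_pos"],s["clock"],hold_point_z)
E
```

```text
pics
top [[-0.023 -0.986  0.167  0.363]
 [-0.999  0.028  0.027 -0.048]
 [-0.031 -0.166 -0.986  1.165]
 [ 0.     0.     0.     1.   ]] 458.67451843342633
side [[ 0.725 -0.521  0.45   0.149]
 [-0.689 -0.55   0.472 -0.44 ]
 [ 0.002 -0.652 -0.758  0.728]
 [ 0.     0.     0.     1.   ]] 373.31676175759793
[[-8.98387525e-01  4.39203263e-01 -5.90077286e-04]
 [ 4.39203644e-01  8.98386332e-01 -1.46898718e-03]
 [-1.15066594e-04 -1.57888385e-03 -9.99998747e-01]] [0.28527186 0.58338156 0.2073854 ] 0.1 0.0187
```

View pics/top0.png

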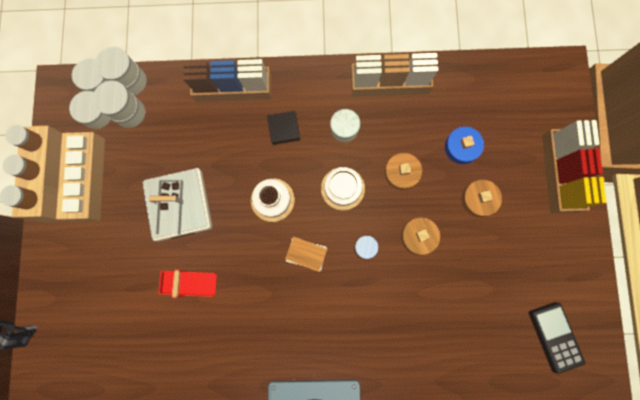

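View pics/side0.png

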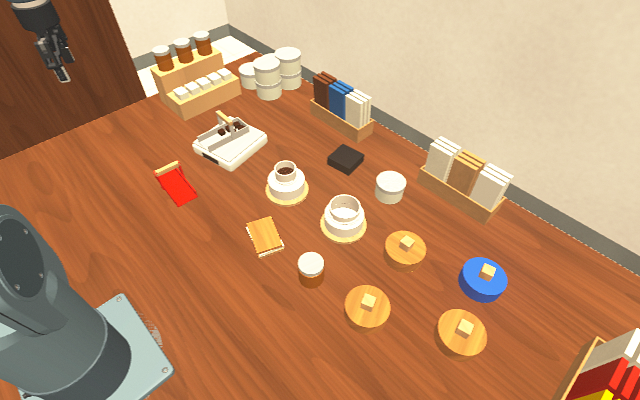

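```bash
cat > m.py <<'E'
from h import *
z=np.load("/tmp/top.npz");im,P,C,K=z["im"],z["P"],z["C"],z["K"]
hsv=cv2.cvtColor(im,cv2.COLOR_RGB2HSV); H=P[...,2]
def blobs(M,lo,hi,name,zp):
    n,l,s,c=cv2.connectedComponentsWithStats(M.astype(np.uint8))
    for i in range(1,n):
        if lo<s[i,4]<hi:
            k=l==i; cnt,_=cv2.findContours(k.astype(np.uint8),0,2); (cx,cy),(w,h),a=cv2.minAreaRect(cnt[0])
            q=P[k]; print(name,c[i].round(1),"area",s[i,4],"med",np.nanmedian(q,0).round(4),"rectpx",round(w,1),round(h,1),round(a,1),"plane",onplane(C,K,cx,cy,zp).round(4))
wood=(hsv[...,0]>8)&(hsv[...,0]<25)
roi=np.zeros(H.shape,bool); roi[100:270,110:530]=1
blobs(roi&(H>.051)&(H<.075)&(np.arange(640)>380),15,400,"knob",.060)
blobs(roi&(H>.028)&(H<.044)&(np.arange(640)>380),300,3000,"lid",.036)
blobs(roi&(H>.078)&(np.arange(640)>230),50,3000,"a rim",.0845)
blobs(roi&(H>.068)&(np.arange(640)>315)&(np.arange(640)<385),50,3000,"b rim",.0745)
blobs(roi&(H>.008)&(H<.13)&(np.arange(640)>235),100,9000,"any",.03)
blobs(roi&(H>.085)&(np.arange(640)<230),10,3000,"bar",.107)
blobs(roi&(H>.032)&(np.arange(640)<230)&(np.arange(640)>135),300,9000,"scale",.04)
cv2.imwrite("pics/pan.png",cv2.resize(im[150:260,120:370,::-1],None,fx=3.2,fy=3.2,interpolation=2))
E
python3 m.py
```

```text
knob [467.9 140.9] area 107 med [ 0.6725 -0.3964  0.0593] rectpx 9.8 11.1 71.6 plane [ 0.6725 -0.396   0.06  ]
knob [405.2 167.7] area 103 med [ 0.6089 -0.2386  0.0593] rectpx 10.0 10.0 90.0 plane [ 0.6088 -0.2382  0.06  ]
knob [486.1 195.4] area 106 med [ 0.5357 -0.4286  0.0603] rectpx 9.8 10.4 71.6 plane [ 0.535  -0.4289  0.06  ]
knob [423.1 234.5] area 102 med [ 0.4447 -0.2722  0.0598] rectpx 9.8 9.8 63.4 plane [ 0.4451 -0.2725  0.06  ]
lid [465.  143.6] area 877 med [ 0.6705 -0.3941  0.0359] rectpx 35.4 34.6 45.0 plane [ 0.672  -0.3966  0.036 ]
lid [403.6 170.1] area 891 med [ 0.6073 -0.2374  0.036 ] rectpx 34.0 35.0 90.0 plane [ 0.6091 -0.2383  0.036 ]
lid [482.7 197.3] area 945 med [ 0.5334 -0.4267  0.0362] rectpx 36.0 36.7 71.6 plane [ 0.5352 -0.4295  0.036 ]
lid [421.1 235.4] area 963 med [ 0.4442 -0.2709  0.0362] rectpx 36.0 37.0 90.0 plane [ 0.4455 -0.2732  0.036 ]
a rim [268.4 194.8] area 103 med [0.5469 0.0964 0.0841] rectpx 21.0 22.0 90.0 plane [0.5481 0.0937 0.0845]
b rim [343.5 182.6] area 139 med [ 0.5757 -0.0859  0.0742] rectpx 28.0 29.0 90.0 plane [ 0.5729 -0.0858  
[... 722 characters left out ...]
] rectpx 36.7 38.9 63.4 plane [ 0.5345 -0.428   0.03  ]
any [420.6 235.5] area 1117 med [ 0.4438 -0.2697  0.0363] rectpx 36.7 37.6 63.4 plane [ 0.4445 -0.2726  0.03  ]
any [306.3 253.2] area 922 med [0.4086 0.0102 0.0271] rectpx 37.6 25.5 17.4 plane [0.4084 0.0099 0.03  ]
any [366.1 246.8] area 439 med [ 0.4186 -0.1347  0.0619] rectpx 22.0 23.0 90.0 plane [ 0.4199 -0.1385  0.03  ]
bar [119.1 106.9] area 306 med [0.7726 0.4587 0.1113] rectpx 16.0 21.0 90.0 plane [0.7695 0.4547 0.107 ]
bar [163.  197.7] area 175 med [0.5437 0.3419 0.1062] rectpx 6.0 30.0 90.0 plane [0.5429 0.342  0.107 ]
scale [175.5 203.2] area 3409 med [0.5385 0.3306 0.0417] rectpx 61.6 59.2 78.7 plane [0.539  0.3341 0.04  ]
```

View pics/pan.png

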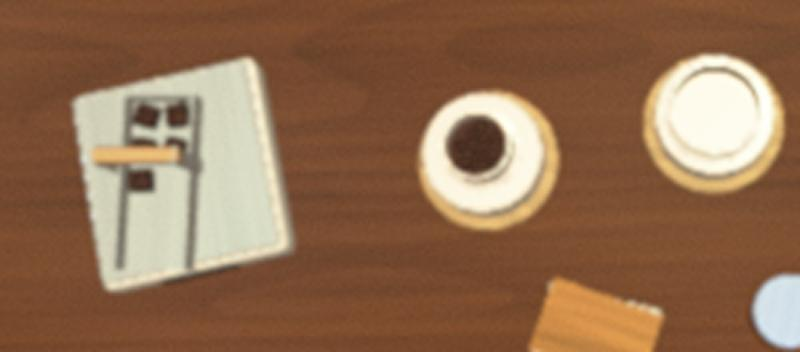

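The top view shows the scale and pan at (177,205) with five chocolates in the pan and its open end towards the robot. can_a is at (271,198), can_b at (343,186), the lids at (404,169), (483,197) and (421,235), and the blue lid at (465,144). The side view agrees. I'm going to the bar now.

{"name": "drive_tool", "arguments": {"moves": [[-1,[0.9,-0.9,0],0.6],[-1,[0.9,-0.9,0],0.6],[-1,[0.9,-0.9,0],0.6],[-1,[0.9,-0.9,0],0.6],[-1,[0.9,-0.9,0],0.6],[-1,[0.9,-0.9,0],0.46],[-1,[0.9,-0.9,0],0],[-1,[0.9,-0.9,0],0]], "force": 50}}

```text
clock: 0.77
eef_pos: [0.5024, 0.3661, 0.2078]
eef_rot: [[-0.999, 0.039, -0.001], [0.039, 0.999, -0.0], [0.001, -0.0, -1.0]]
ft_force: [0.8, -0.1, -0.2]
width: 0.0854
grip_force: 0.0
```

{"name": "drive_tool", "arguments": {"moves": [[-1,[0.9,-0.8,0],0],[-1,[0.5,0,0],0],[-1,[0,0,0],0]]}}

```text
clock: 1.02
eef_pos: [0.5476, 0.34, 0.2078]
eef_rot: [[-0.999, 0.046, 0.002], [0.046, 0.999, -0.002], [-0.002, -0.002, -1.0]]
ft_force: [-0.1, -0.2, -0.1]
width: 0.0857
grip_force: 0.0
```

Run:
```python
from h import *
s=get_state();print(s["eef_rot"].__array__().round(3) if hasattr(s["eef_rot"],'__array__') else s["eef_rot"],s["eef_pos"])
im,P,C,K=snap("wrist","w1.png")
```

```text
[[-0.999  0.046  0.002]
 [ 0.046  0.999 -0.002]
 [-0.002 -0.002 -1.   ]] [0.54764632 0.33998194 0.20779126]
```

View pics/w1.png

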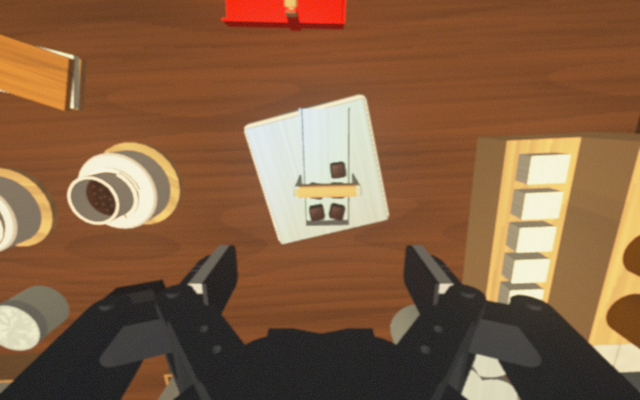

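The wrist view shows the bar from about (297,190) to (359,190), with the chocolates around and behind it. I'll refine the bar pose from it.

Run:
```python
from h import *
im,P,C,K=snap("wrist")
M=(P[...,2]>.095)&(P[...,2]<.115); M[:,:250]=0;M[:,400:]=0;M[:130]=0;M[230:]=0
k,_=cv2.findContours(M.astype(np.uint8),0,2); r=cv2.minAreaRect(max(k,key=len)); print(r, onplane(C,K,*r[0],.107))
for a,b in [(297,190),(359,190),(303,109),(348,109)]: print(onplane(C,K,a,b,.107 if b>150 else .065).round(4))
q=P[M];print(q.mean(0),q.min(0),q.max(0)); xy=q[:,:2]-q[:,:2].mean(0);print(np.linalg.svd(xy,full_matrices=0)[2][0])
```

```text
((324.98712158203125, 193.22523498535156), (14.581308364868164, 66.15747833251953), 89.04515838623047) [0.54550742 0.34712828 0.107     ]
[0.5411 0.32   0.107 ]
[0.5437 0.3804 0.107 ]
[0.4648 0.328  0.065 ]
[0.4668 0.3749 0.065 ]
[0.54567609 0.34710799 0.10580971] [0.54006979 0.31424266 0.09500911] [0.55387992 0.37951733 0.10955809]
[0.01913359 0.99981694]
```

{"name": "drive_tool", "arguments": {"moves": [[-1,[-0.1,0.2,-0.8],0],[-1,[0,0,-1],0],[-1,[0,0,-1],0],[-1,[0,0,-1],0],[-1,[0,0,-0.6],0],[-1,[0,0,0],0],[1,[0,0,0],0],[1,[0,0,0],0]]}}

```text
clock: 1.78
eef_pos: [0.5405, 0.3513, 0.0778]
eef_rot: [[-0.999, 0.038, 0.001], [0.038, 0.999, 0.001], [-0.001, 0.001, -1.0]]
ft_force: [-3.3, -5.6, 14.6]
width: 0.064
grip_force: 8.1
```

{"name": "drive_tool", "arguments": {"moves": [[1,[0,0,0],0],[1,[0,0,0],0],[1,[0,0,0],0]]}}

```text
clock: 2.03
eef_pos: [0.5456, 0.3522, 0.0837]
eef_rot: [[-0.999, 0.04, 0.01], [0.04, 0.999, 0.006], [-0.01, 0.006, -1.0]]
ft_force: [0.5, -0.3, 29.7]
width: 0.0255
grip_force: 16.1
```

Run:
```python
from h import *
snap("wrist","w2.png"); im,_,_,_=snap("side"); s=get_state();print(s["width"],s["eef_pos"],s["ft_force"])
a=cv2.imread("pics/w2.png"); b=cv2.resize(im[60:220,120:320,::-1],None,fx=2.5,fy=2.5)
cv2.imwrite("pics/c2.png",np.hstack([cv2.resize(a[100:300,200:440],(480,400)),cv2.resize(b,(320,400))]))
```

```text
0.01005232431111524 [0.54616303 0.35257194 0.08419894] [ 0.16368621 -3.73820834 28.39915918]
```

View pics/c2.png

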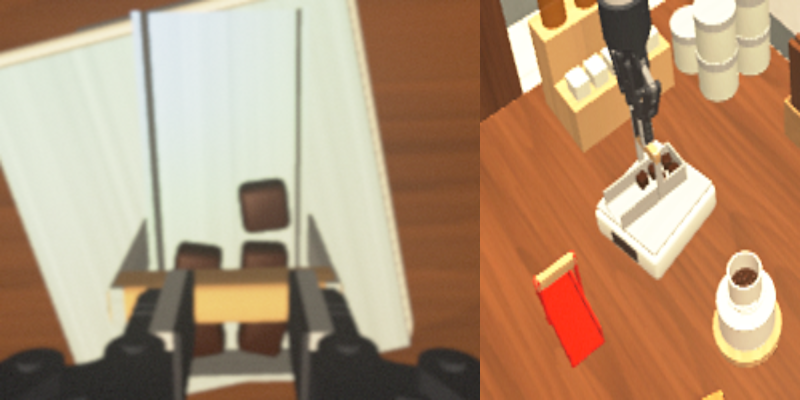

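{"name": "drive_tool", "arguments": {"moves": [[0.8,[0,0,0.3],0],[0.8,[0,0,0.6],0],[0.8,[0,0,1],0],[0.2,[0,0,1],0],[-1,[0,0,1],0],[-1,[0,0,0.7],0],[-1,[0,0,0],0]]}}

```text
clock: 2.72
eef_pos: [0.5435, 0.3525, 0.222]
eef_rot: [[-0.999, 0.039, 0.01], [0.039, 0.999, 0.007], [-0.009, 0.008, -1.0]]
ft_force: [0.1, 0.6, 0.4]
width: 0.0566
grip_force: 0.0
```

Run:
```python
from h import *
s=get_state();print(s["eef_pos"],s["ft_force"],s["width"])
im,P,C,K=snap("wrist","w3.png")
M=(P[...,2]>.09)&(P[...,2]<.13); M[:,:250]=0;M[:,400:]=0;M[:130]=0;M[240:]=0
k,_=cv2.findContours(M.astype(np.uint8),0,2); r=cv2.minAreaRect(max(k,key=len)); print(r, onplane(C,K,*r[0],.107))
q=P[M];print(q.mean(0),q.min(0),q.max(0)); xy=q[:,:2]-q[:,:2].mean(0);print(np.linalg.svd(xy,full_matrices=0)[2][0])
cv2.imwrite("pics/c3.png",cv2.resize(im[60:300,180:460,::-1],None,fx=2,fy=2))
```

```text
[0.54353834 0.352479   0.22197968] [0.07741503 0.63455481 0.41706599] 0.05663411277786616
((314.5547180175781, 190.0081024169922), (15.01569938659668, 63.06230163574219), 88.9583740234375) [0.54518689 0.3477342  0.107     ]
[0.54587004 0.34790346 0.10565155] [0.54043859 0.31540949 0.09011061] [0.55344172 0.38050688 0.10924536]
[-0.01321386 -0.99991269]
```

View pics/c3.png

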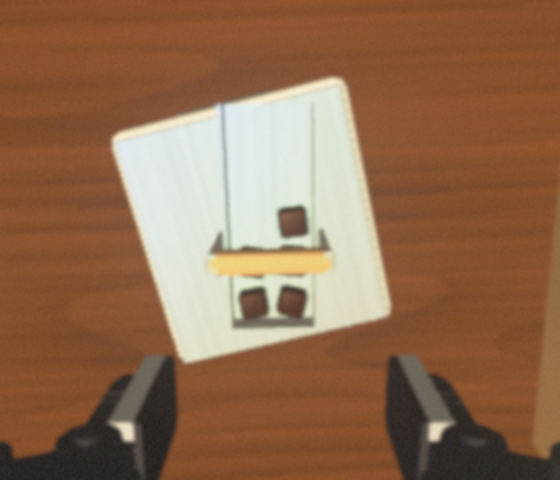

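The crop shows the pan about where it was, with its bar at (270,262) and all five chocolates still in. The fingers slipped off the bar, so I'll check where the fingertips really are.

Run:
```python
from h import *
im,P,C,K=snap("wrist"); s=get_state(); R=np.array(s["eef_rot"]);p=np.array(s["eef_pos"])
L=(P-p)@R
print(s["width"],p, C.round(3))
F=(P[...,2]>.14)&np.isfinite(P[...,2])
for nm,sel in(("L",L[...,1]<0),("R",L[...,1]>0)):
    q=L[F&sel]; print(nm,q.min(0).round(4),q.max(0).round(4)); t=q[q[:,2]>q[:,2].max()-.012]; print("tip",t.min(0).round(4),t.max(0).round(4),t.mean(0).round(4))
```

```text
0.07073414647991784 [0.54124364 0.35084914 0.21680006] [[ 0.039  0.959  0.281  0.472]
 [ 0.999 -0.04  -0.005  0.353]
 [ 0.007  0.281 -0.96   0.384]
 [ 0.     0.     0.     1.   ]]
L [-0.0142 -0.0677 -0.1293] [ 0.0206 -0.     -0.0301]
tip [-0.0126 -0.0445 -0.0421] [ 0.0103 -0.0306 -0.0301] [ 0.0023 -0.0328 -0.0379]
R [-0.1545  0.     -0.1289] [0.0203 0.3238 0.0781]
tip [-0.1541  0.2841  0.0661] [0.013  0.3238 0.0781] [-0.0857  0.2946  0.0725]
```

{"name": "drive_tool", "arguments": {"moves": [[-1,[0.1,-0.1,-0.8],0],[-1,[0,0,-1],0],[-1,[0,0,-1],0],[-1,[0,0,-1],0],[-1,[0,0,-1],0],[-1,[0,0,0],0]]}}

```text
clock: 3.32
eef_pos: [0.5387, 0.3439, 0.0635]
eef_rot: [[-0.999, 0.039, -0.01], [0.039, 0.999, -0.007], [0.01, -0.007, -1.0]]
ft_force: [-1.6, 0.3, -0.7]
width: 0.0852
grip_force: 0.0
```

Run:
```python
from h import *
im,P,C,K=snap("wrist"); s=get_state(); R=np.array(s["eef_rot"]);p=np.array(s["eef_pos"])
L=(P-p)@R
print(s["width"],p,s["ft_force"])
F=np.isfinite(P[...,2])&(L[...,0]>-.03)&(abs(L[...,1])<.06)&(abs(L[...,1])>.036)&(L[...,2]<.0)
for nm,sel in(("L",L[...,1]<0),("R",L[...,1]>0)):
    q=L[F&sel]; print(nm,np.percentile(q,[1,50,99],axis=0).round(4))
cv2.imwrite("pics/c4.png",cv2.resize(im[60:300,180:460,::-1],None,fx=2,fy=2))
```

```text
0.08553756288367247 [0.54046892 0.34512766 0.06679729] [ 0.61398696 -0.7334911  -0.56584662]
L [[-0.0089 -0.06   -0.1146]
 [ 0.0088 -0.0472 -0.0844]
 [ 0.0184 -0.0365 -0.0362]]
R [[-0.0092  0.0365 -0.1151]
 [ 0.0086  0.0516 -0.0861]
 [ 0.018   0.0599 -0.0367]]
```

View pics/c4.png

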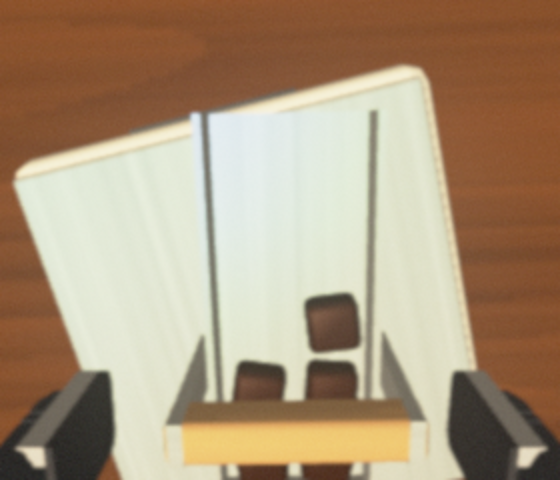

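The crop shows the bar between the open fingers, with the fingertips barely at bar level. I need to go about 22 mm lower and 5 mm in +x.

{"name": "drive_tool", "arguments": {"moves": [[-1,[0.15,0.05,-0.7],0],[-1,[0,0,0],0],[1,[0,0,0],0],[1,[0,0,0],0],[1,[0,0,0],0],[1,[0,0,0],0],[1,[0,0,0],0]]}}

```text
clock: 3.95
eef_pos: [0.5489, 0.349, 0.0513]
eef_rot: [[-0.999, 0.04, 0.002], [0.04, 0.999, 0.001], [-0.002, 0.001, -1.0]]
ft_force: [-1.1, -1.5, 7.9]
width: 0.0655
grip_force: 56.6
```

{"name": "drive_tool", "arguments": {"moves": [[1,[0,0,0.15],0],[1,[0,0,0.3],0],[1,[0,0,0.5],0],[1,[0,0,0.6],0],[1,[0,0,0.6],0],[1,[0,0,0.4],0],[1,[0,0,0.15],0],[1,[0,0,0],0]]}}

```text
clock: 4.62
eef_pos: [0.5486, 0.3489, 0.1316]
eef_rot: [[-0.999, 0.04, 0.002], [0.04, 0.999, 0.001], [-0.002, 0.001, -1.0]]
ft_force: [0.2, -0.5, -4.1]
width: 0.065
grip_force: 56.3
```

Run:
```python
from h import *
s=get_state();print(s["width"],s["eef_pos"],s["ft_force"],s["grip_force"])
im,P,C,K=snap("side"); w,_,_,_=snap("wrist")
cv2.imwrite("pics/c5.png",np.hstack([cv2.resize(im[40:200,130:310,::-1],(400,356)),cv2.resize(w[60:310,180:460,::-1],(398,356))]))
```

```text
0.06504119031639614 [0.54859563 0.34886981 0.13156489] [ 0.22788997 -0.49326039 -4.06812594] 56.343775391578674
```

View pics/c5.png

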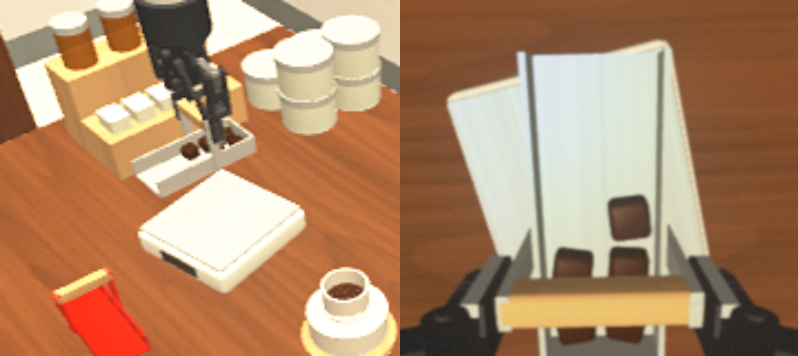

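The pan is lifted level with all the chocolates in it. I'm carrying it to the +x side of can_b.

{"name": "drive_tool", "arguments": {"moves": [[1,[0.1,-0.3,0],0],[1,[0.2,-0.6,0],0],[1,[0.4,-0.9,0],0],[1,[0.4,-1,0],0],[1,[0.4,-1,0],0],[1,[0.4,-1,0],0],[1,[0.4,-1,0],0],[1,[0.4,-1,0],0]]}}

```text
clock: 5.38
eef_pos: [0.6287, 0.1416, 0.129]
eef_rot: [[-0.999, 0.04, -0.002], [0.04, 0.999, -0.001], [0.002, -0.001, -1.0]]
ft_force: [1.2, -0.2, -2.9]
width: 0.0651
grip_force: 56.3
```

{"name": "drive_tool", "arguments": {"moves": [[1,[0.4,-1,0],0],[1,[0.4,-1,0],0],[1,[0.4,-1,0],0],[1,[0.4,-1,0],0],[1,[0.4,-1,0],0],[1,[0.2,-0.9,0],0],[1,[0.15,-0.7,0],0],[1,[0.1,-0.5,0],0]]}}

```text
clock: 6.05
eef_pos: [0.7017, -0.0734, 0.1288]
eef_rot: [[-0.999, 0.043, -0.002], [0.043, 0.999, -0.002], [0.002, -0.002, -1.0]]
ft_force: [-0.3, 0.1, -3.4]
width: 0.0646
grip_force: 56.3
```

{"name": "drive_tool", "arguments": {"moves": [[1,[0,-0.3,0],0],[1,[0,0,0],0],[1,[0,0,0],0]]}}

```text
clock: 6.3
eef_pos: [0.702, -0.0765, 0.1297]
eef_rot: [[-0.999, 0.039, -0.001], [0.039, 0.999, 0.001], [0.001, 0.001, -1.0]]
ft_force: [-1.1, 0.6, -3.1]
width: 0.0649
grip_force: 56.3
```

```bash
cat > pan.py <<'E'
from h import *
import sys
s=get_state(); p=np.array(s["eef_pos"]); print("tcp",p.round(4),"ft",np.array(s["ft_force"]).round(1),s["width"],s["clock"])
im,P,C,K=snap("wrist"); w=im
# floor points ahead of bar: within 15mm of pan axis
L=P-p
F=(abs(L[...,1]-.002)<.02)&(L[...,0]<-.02)&(L[...,0]>-.12)&(P[...,2]>p[2]-.09)&(P[...,2]<p[2]+.05)
q=L[F]; A=np.c_[q[:,0],q[:,1],np.ones(len(q))]
for _ in range(4):
    c=np.linalg.lstsq(A,q[:,2],rcond=None)[0]; r=abs(q[:,2]-A@c); k=r<max(.003,np.median(r)*2); q,A=q[k],A[k]
lx=np.percentile(q[:,0],1)
print("tilt(front down +)",np.degrees(np.arctan(c[0])).round(1),"n",len(q),"lip rel",lx.round(4),(c[0]*lx+c[2]).round(4),"lip world",(p+[lx,0,c[0]*lx+c[2]]).round(4))
# can b rim
M=(abs(P[...,2]-.0745)<.006)&(abs(P[...,0]-.571)<.05)&(abs(P[...,1]+.086)<.05); print("brim",np.nanmedian(P[M],0), P[M].min(0),P[M].max(0)) if M.sum()>20 else 0
if len(sys.argv)>1:
    si,_,_,_=snap("side"); cv2.imwrite("pics/"+sys.argv[1],np.hstack([cv2.resize(si[100:280,240:440,::-1],(396,356)),cv2.resize(w[60:310,180:460,::-1],(398,356))]))
E
python3 pan.py
```

```text
tcp [ 0.702  -0.0765  0.1297] ft [-1.1  0.6 -3.1] 0.06489002883607661 6.3
tilt(front down +) 0.1 n 5981 lip rel -0.0801 -0.0084 lip world [ 0.6219 -0.0765  0.1213]
brim [ 0.58441828 -0.08892288  0.07421457] [ 0.55199225 -0.12066342  0.06858976] [ 0.6118492  -0.04892558  0.07701314]
```

{"name": "drive_tool", "arguments": {"moves": [[1,[0.1,-0.37,-0.3],0],[1,[0,0,-0.5],0],[1,[0,0,-0.5],0],[1,[0,0,-0.4],0],[1,[0,0,0],0],[1,[0,0,0],0]]}}

```text
clock: 6.85
eef_pos: [0.7046, -0.0878, 0.0778]
eef_rot: [[-0.999, 0.039, -0.003], [0.039, 0.999, 0.001], [0.003, 0.001, -1.0]]
ft_force: [0.4, -0.1, -3.2]
width: 0.0649
grip_force: 56.6
```

```bash
python3 pan.py c6.png
```

```text
tcp [ 0.7046 -0.0878  0.0778] ft [ 0.4 -0.1 -3.2] 0.06491836487155135 6.85
tilt(front down +) 0.8 n 5856 lip rel -0.0797 -0.0087 lip world [ 0.6249 -0.0878  0.069 ]
brim [ 0.59946853 -0.08592504  0.07426127] [ 0.57251512 -0.12085057  0.06851917] [ 0.61191365 -0.04921525  0.07657135]
```

View pics/c6.png

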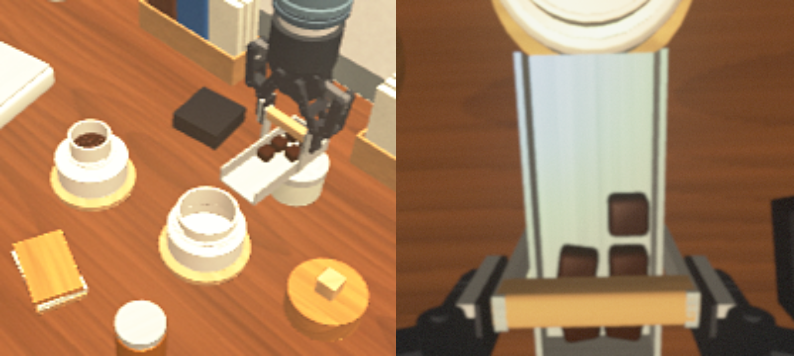

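The wrist crop shows the lip edge (515–668, 52) just short of can_b's rim. The side crop shows the pan clear of the tin. I'm pushing the lip against the neck while rising to tilt the pan.

{"name": "drive_tool", "arguments": {"moves": [[1,[-0.25,0,0],0],[1,[-0.2,0,0],0],[1,[-0.12,0,0.08],0],[1,[-0.12,0,0.12],0],[1,[-0.12,0,0.12],0],[1,[0,0,0],0]], "force": 40}}

```text
clock: 7.45
eef_pos: [0.6818, -0.0888, 0.0904]
eef_rot: [[-0.999, 0.04, 0.002], [0.04, 0.999, -0.0], [-0.002, -0.0, -1.0]]
ft_force: [4.4, -0.3, -3.3]
width: 0.065
grip_force: 56.4
```

```bash
python3 pan.py
```

```text
tcp [ 0.6818 -0.0888  0.0904] ft [ 4.4 -0.3 -3.3] 0.06495957195472006 7.45
tilt(front down +) 37.8 n 5324 lip rel -0.1193 -0.0787 lip world [ 0.5625 -0.0888  0.0117]
brim [ 0.6017384  -0.08764302  0.07321241] [ 0.54618085 -0.12058468  0.06850162] [ 0.62099445 -0.04933993  0.08027733]
```

```bash
sed -i 's/L\[...,0\]>-.12/L[...,0]>-float(sys.argv[2] if len(sys.argv)>2 else .068)/; s/if len(sys.argv)>1:/if len(sys.argv)>1 and sys.argv[1]!="-":/' pan.py; python3 pan.py
```

```text
tcp [ 0.682  -0.0888  0.0901] ft [ 3.8 -0.8 -2.4] 0.06441010193670002 7.5
tilt(front down +) 9.4 n 4650 lip rel -0.0675 -0.0206 lip world [ 0.6145 -0.0888  0.0694]
brim [ 0.60189561 -0.08801836  0.07326904] [ 0.54654198 -0.1207147   0.06850015] [ 0.62099801 -0.04877904  0.08041983]
```

{"name": "drive_tool", "arguments": {"moves": [[1,[-0.12,0,0.13],0],[1,[-0.12,0,0.13],0],[1,[-0.12,0,0.13],0],[1,[0,0,0],0]]}}

```text
clock: 7.88
eef_pos: [0.67, -0.0889, 0.1013]
eef_rot: [[-0.999, 0.04, 0.0], [0.04, 0.999, -0.0], [-0.0, -0.0, -1.0]]
ft_force: [4.0, 0.5, -3.0]
width: 0.065
grip_force: 55.9
```

```bash
python3 pan.py - .055
```

```text
tcp [ 0.67   -0.0889  0.1013] ft [ 4.   0.5 -3. ] 0.06501748565278821 7.8833
tilt(front down +) 18.0 n 3154 lip rel -0.0547 -0.0299 lip world [ 0.6153 -0.0889  0.0714]
brim [ 0.5925553  -0.08651362  0.07351698] [ 0.54014198 -0.12066955  0.06850313] [ 0.62099682 -0.04955126  0.08049157]
```

{"name": "drive_tool", "arguments": {"moves": [[1,[0.05,0,0.3],0],[1,[0,0,0.5],0],[1,[-0.3,0.05,0.05],0],[1,[-0.5,0,0],0],[1,[-0.5,0,0],0],[1,[-0.3,0,-0.2],0],[1,[0,0,-0.3],0],[1,[0,0,0],0]]}}

```text
clock: 8.6
eef_pos: [0.6219, -0.0871, 0.1092]
eef_rot: [[-0.999, 0.04, -0.005], [0.04, 0.999, 0.0], [0.005, 0.0, -1.0]]
ft_force: [0.2, -0.5, -3.7]
width: 0.0648
grip_force: 55.9
```

```bash
python3 pan.py c7.png .055
```

```text
tcp [ 0.6219 -0.0871  0.1092] ft [ 0.2 -0.5 -3.7] 0.06480073249468625 8.6
tilt(front down +) 16.1 n 2539 lip rel -0.0547 -0.0131 lip world [ 0.5672 -0.0871  0.0961]
brim [ 0.55725951 -0.08526735  0.07452747] [ 0.54010074 -0.12040562  0.0687102 ] [ 0.59115401 -0.04885306  0.08049768]
```

View pics/c7.png

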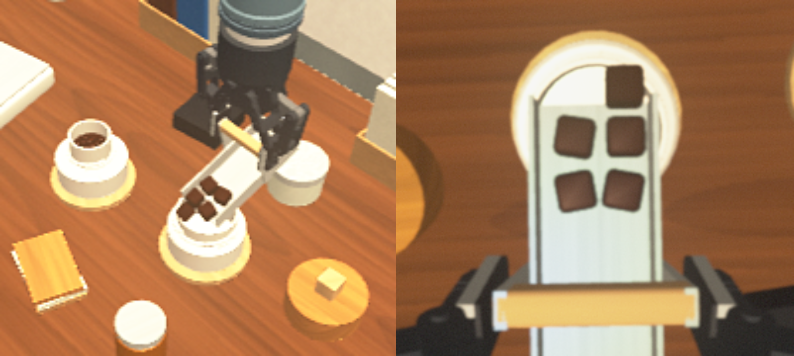

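The side crop shows all five chocolates slid to the front of the tilted pan, over the mouth, with one overhanging the lip at (625,87) in the wrist crop. I'll back off 8 mm while lowering, then push the lip on the far inner wall to steepen the tilt.

{"name": "drive_tool", "arguments": {"moves": [[1,[0.14,0,0],0],[1,[0.14,0,-0.12],0],[1,[0,0,-0.25],0],[1,[-0.2,0,0],0],[1,[-0.25,0,0],0],[1,[-0.25,0,0],0],[1,[-0.25,0,0],0],[1,[-0.25,0,0],0]]}}

```text
clock: 9.37
eef_pos: [0.6032, -0.0867, 0.1041]
eef_rot: [[-0.999, 0.039, 0.016], [0.039, 0.999, -0.0], [-0.016, 0.001, -1.0]]
ft_force: [10.6, 0.4, 9.6]
width: 0.0645
grip_force: 58.2
```

```bash
python3 pan.py - .045
```

```text
tcp [ 0.6032 -0.0867  0.1041] ft [10.6  0.4  9.6] 0.06454687038900754 9.3667
tilt(front down +) 11.5 n 1233 lip rel -0.0447 -0.0283 lip world [ 0.5584 -0.0867  0.0758]
brim [ 0.56944895 -0.08931107  0.07554375] [ 0.53997095 -0.12051228  0.06850125] [ 0.59197317 -0.04941421  0.08049865]
```

{"name": "drive_tool", "arguments": {"moves": [[1,[0,0,0.25],0],[1,[-0.2,0,0.15],0],[1,[-0.2,0,0.1],0],[1,[-0.2,0,0.1],0],[1,[-0.2,0,0],0],[1,[-0.2,0,0],0],[1,[-0.1,0,0],0],[1,[0,0,0],0]]}}

```text
clock: 10.08
eef_pos: [0.5648, -0.087, 0.1198]
eef_rot: [[-0.999, 0.04, 0.005], [0.04, 0.999, 0.0], [-0.005, 0.0, -1.0]]
ft_force: [4.8, 2.1, 6.8]
width: 0.065
grip_force: 57.2
```

```bash
python3 pan.py c8.png .045
```

```text
tcp [ 0.5648 -0.087   0.1198] ft [4.8 2.1 6.8] 0.06496945161682766 10.0833
tilt(front down +) 63.7 n 859 lip rel -0.0356 -0.0798 lip world [ 0.5291 -0.087   0.04  ]
brim [ 0.5514601  -0.08766925  0.07471442] [ 0.53984501 -0.12054947  0.06861174] [ 0.58690148 -0.04888223  0.0804728 ]
```

View pics/c8.png

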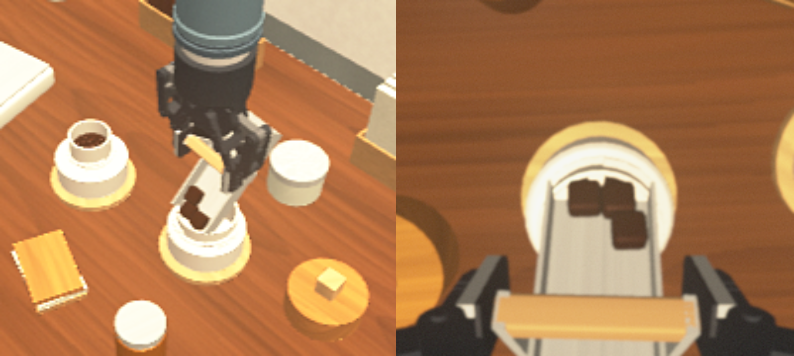

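The crops show the pan tilted steeply with its lip at the far wall. Three chocolates are held at the lip (585–630, 195–230) and two have already dropped in. I'm retracting the lip to let the rest fall.

{"name": "drive_tool", "arguments": {"moves": [[1,[0.1,0,0.2],0],[1,[0.25,0,0.1],0],[1,[0.25,0,0.1],0],[1,[0,0,0],0],[1,[0.1,0,0.1],0],[1,[0,0,0],0],[1,[0,0,0],0]]}}

```text
clock: 10.77
eef_pos: [0.5839, -0.0873, 0.1326]
eef_rot: [[-0.999, 0.04, -0.001], [0.04, 0.999, -0.0], [0.001, -0.0, -1.0]]
ft_force: [0.1, -0.7, -3.3]
width: 0.0649
grip_force: 56.5
```

```bash
cat > choc.py <<'E'
from h import *
s=get_state(); p=np.array(s["eef_pos"]); print("tcp",p.round(4),np.array(s["ft_force"]).round(1))
for n in("wrist","top","side"):
    im,P,C,K=snap(n); g=im.max(2).astype(int)
    M=(g<110)&(im.astype(int).max(2)-im.astype(int).min(2)<60)&(abs(P[...,0]-.58)<.07)&(abs(P[...,1]+.086)<.045)&(P[...,2]<.14)
    k,l,st,c=cv2.connectedComponentsWithStats(M.astype(np.uint8))
    for i in range(1,k):
        if st[i,4]>25: print(n,c[i].round(),st[i,4],np.nanmedian(P[l==i],0).round(3))
    np.savez("/tmp/ch_"+n,im=im,P=P)
E
python3 choc.py; python3 pan.py - .04
```

```text
tcp [ 0.5839 -0.0873  0.1326] [ 0.1 -0.7 -3.3]
wrist [311. 163.] 82 [ 0.553 -0.093  0.042]
wrist [328. 162.] 101 [ 0.553 -0.08   0.043]
wrist [306. 173.] 61 [ 0.562 -0.099  0.045]
tcp [ 0.5838 -0.0872  0.1326] ft [-0.1  0.8 -2.4] 0.06470910331830139 10.9167
tilt(front down +) -54.4 n 230 lip rel -0.0395 -0.0723 lip world [ 0.5443 -0.0872  0.0603]
brim [ 0.55111521 -0.08718165  0.07434441] [ 0.53996871 -0.12032794  0.06861186] [ 0.58521254 -0.04887194  0.07645583]
```

Three chocolates are visible inside can_b at z≈0.043 and none on the pan. I'm pulling the pan back over the near rim at constant height, which also levels it.

{"name": "drive_tool", "arguments": {"moves": [[1,[0.3,0,0],0],[1,[0.3,0,0],0],[1,[0.3,0,0],0],[1,[0.3,0,0],0],[1,[0.3,0,0],0],[1,[0.3,0,0],0],[1,[0.3,0,0],0],[1,[0,0,0],0]]}}

```text
clock: 11.63
eef_pos: [0.6498, -0.0868, 0.1328]
eef_rot: [[-0.999, 0.039, 0.002], [0.039, 0.999, 0.0], [-0.002, 0.0, -1.0]]
ft_force: [0.6, 0.7, -2.6]
width: 0.065
grip_force: 56.5
```

```bash
python3 pan.py - .05;  python3 choc.py
```

```text
tcp [ 0.6498 -0.0868  0.1328] ft [ 0.6  0.7 -2.6] 0.06498059041804516 11.6333
tilt(front down +) -58.3 n 403 lip rel -0.0465 -0.0582 lip world [ 0.6033 -0.0868  0.0746]
brim [ 0.57034992 -0.08475098  0.07422982] [ 0.54055885 -0.12038446  0.06850828] [ 0.61137386 -0.0494175   0.07736091]
tcp [ 0.6485 -0.0869  0.1326] [ 0.7 -0.  -3.8]
wrist [315.  92.] 668 [ 0.556 -0.088  0.043]
wrist [334. 142.] 45 [ 0.6   -0.071  0.033]
wrist [287. 214.] 33 [ 0.643 -0.11   0.11 ]
```

```bash
cat > prof.py <<'E'
from h import *
for n in("wrist","side"):
    im,P,C,K=snap(n);p=np.array(get_state()["eef_pos"])
    print(n,p.round(4))
    for x in np.arange(-.11,.07,.008):
        k=(abs(P[...,0]-p[0]-x)<.003)&(abs(P[...,1]-p[1]-.001)<.02)&(P[...,2]<p[2]+.08)
        if k.sum()>5: print(round(x*1000),k.sum(),(np.percentile(P[...,2][k],[10,50,90])-p[2]).round(4))
E
python3 prof.py
```

```text
wrist [ 0.6468 -0.0873  0.1327]
-110 229 [-0.0844 -0.0825 -0.071 ]
-102 659 [-0.1158 -0.0716 -0.0579]
-94 308 [-0.1162 -0.0907 -0.0847]
-86 344 [-0.1167 -0.0996 -0.086 ]
-78 313 [-0.1166 -0.0992 -0.0849]
-70 288 [-0.1169 -0.1159 -0.086 ]
-62 264 [-0.1172 -0.1162 -0.1153]
-54 261 [-0.1171 -0.1163 -0.1154]
-46 314 [-0.1169 -0.1152 -0.0743]
-38 493 [-0.1163 -0.0724 -0.0579]
-30 216 [-0.0845 -0.0832 -0.0732]
-22 21 [-0.1236 -0.123  -0.0867]
-14 265 [-0.1333 -0.1243 -0.0465]
-6 1043 [-0.1327 -0.0405  0.0515]
2 2183 [-0.0365  0.0549  0.0575]
10 942 [-0.1318 -0.0247  0.0534]
18 635 [-0.0201 -0.0175 -0.0149]
26 595 [-0.0123 -0.0098 -0.0077]
42 317 [0.0069 0.0081 0.0095]
50 885 [0.0116 0.0141 0.0166]
58 213 [0.0182 0.0196 0.0209]
side [ 0.6469 -0.0873  0.1328]
-110 96 [-0.0846 -0.0756 -0.0623]
-102 25 [-0.0768 -0.0653 -0.059 ]
-62 7 [-0.1191 -0.1179 -0.1165]
-54 19 [-0.1183 -0.1168 -0.1018]
-46 50 [-0.1157 -0.0847 -0.0647]
-38 81 [-0.1154 -0.0781 -0.0603]
-30 29 [-0.117  -0.1123 -0.1035]
-14 22 [-0.048  -0.047  -0.0451]
-6 99 [-0.0463 -0.0386  0.051 ]
2 116 [-0.1336 -0.0304  0.0567]
10 92 [-0.1347 -0.0264 -0.0214]
18 76 [-0.1344 -0.0191 -0.0142]
26 69 [-0.1347 -0.0123 -0.0058]
34 52 [-0.1344 -0.1314 -0.0003]
42 30 [-0.1354 -0.1344 -0.1325]
50 106 [-0.1338 -0.1101 -0.0829]
58 35 [-0.1345 -0.086  -0.0204]
66 22 [-0.0851 -0.0833  0.0307]
```

The profile shows the pan tilted 44° with its lip at about (0.632, 0.084). To level it, I'll press its underside against can_b's far rim, moving +x and down.

{"name": "drive_tool", "arguments": {"moves": [[1,[0,0,0.5],0],[1,[-0.4,0,0.4],0],[1,[-0.8,0,0],0],[1,[-1,0,0],0],[1,[-1,0,0],0],[1,[-0.8,0,0],0],[1,[-0.5,0,-0.1],0],[1,[0,0,-0.4],0]]}}

```text
clock: 12.6
eef_pos: [0.5096, -0.0878, 0.1462]
eef_rot: [[-0.999, 0.041, 0.0], [0.041, 0.999, -0.0], [-0.0, -0.0, -1.0]]
ft_force: [0.4, -0.3, -3.6]
width: 0.0644
grip_force: 56.5
```

{"name": "drive_tool", "arguments": {"moves": [[1,[0,0,-0.5],0],[1,[0,0,-0.15],0],[1,[0.2,0,-0.2],0],[1,[0.2,0,-0.2],0],[1,[0.2,0,-0.15],0],[1,[0,0,0],0]]}}

```text
clock: 13.1
eef_pos: [0.532, -0.0869, 0.1084]
eef_rot: [[-0.999, 0.039, 0.001], [0.039, 0.999, 0.0], [-0.001, 0.0, -1.0]]
ft_force: [0.4, 1.2, -2.7]
width: 0.0648
grip_force: 56.4
```

```bash
python3 prof.py|head -26; python3 -c "
from h import *
print(get_state()['ft_force'])"
```

```text
wrist [ 0.5313 -0.087   0.1086]
-110 329 [-0.1096 -0.1086 -0.1077]
-102 315 [-0.1096 -0.1086 -0.1078]
-94 309 [-0.1096 -0.1086 -0.1077]
-86 297 [-0.1095 -0.1086 -0.1076]
-78 298 [-0.1096 -0.1086 -0.1077]
-70 290 [-0.1095 -0.1086 -0.1077]
-62 275 [-0.1095 -0.1086 -0.1077]
-54 264 [-0.1096 -0.1086 -0.1077]
-46 264 [-0.1095 -0.1086 -0.1078]
-38 259 [-0.1096 -0.1086 -0.1078]
-30 256 [-0.1094 -0.1086 -0.1079]
-22 252 [-0.1096 -0.1086 -0.1077]
-14 315 [-0.1092 -0.1083 -0.0473]
-6 961 [-0.0995 -0.0425  0.0506]
2 2139 [-0.0355  0.0546  0.0573]
10 861 [-0.0284 -0.0249  0.0539]
18 623 [-0.0207 -0.0182 -0.0157]
26 643 [-0.013  -0.0105 -0.0083]
42 230 [0.0067 0.0077 0.0091]
50 896 [0.0109 0.0135 0.0161]
58 304 [0.0178 0.0192 0.0204]
side [ 0.5308 -0.0871  0.1088]
-110 25 [-0.1109 -0.109  -0.1075]
-102 19 [-0.111  -0.1097 -0.1086]
-94 17 [-0.1105 -0.1092 -0.1085]
[ 0.69521592 -0.22405219 -3.15341374]
```

{"name": "drive_tool", "arguments": {"moves": [[1,[0.2,0,-0.12],0],[1,[0.2,0,-0.12],0],[1,[0.2,0,-0.1],0],[1,[0.2,0,-0.1],0],[1,[0.2,0,-0.1],0],[1,[0.2,0,-0.1],0],[1,[0.15,0,-0.1],0],[1,[0,0,0],0]]}}

```text
clock: 13.87
eef_pos: [0.5747, -0.0875, 0.0877]
eef_rot: [[-0.999, 0.039, 0.006], [0.039, 0.999, -0.001], [-0.006, -0.0, -1.0]]
ft_force: [1.6, -0.8, 7.8]
width: 0.0653
grip_force: 60.1
```

```bash
python3 prof.py|head -22; python3 -c "
from h import *
print(get_state()['ft_force'])"
```

```text
wrist [ 0.5744 -0.0875  0.0879]
-110 389 [-0.0888 -0.0879 -0.0871]
-102 380 [-0.0887 -0.0879 -0.087 ]
-94 364 [-0.0888 -0.0878 -0.0869]
-86 354 [-0.0887 -0.0878 -0.087 ]
-78 342 [-0.0888 -0.0879 -0.0869]
-70 567 [-0.015  -0.0139 -0.013 ]
-62 650 [-0.014  -0.0131 -0.0122]
-54 631 [-0.0132 -0.0124 -0.0115]
-46 622 [-0.0125 -0.0116 -0.0108]
-38 598 [-0.0117 -0.0109 -0.0101]
-30 589 [-0.011  -0.0102 -0.0092]
-22 575 [-0.0102 -0.0095 -0.0086]
-14 559 [-0.0096 -0.0087 -0.0079]
-6 1310 [-0.0085  0.048   0.0558]
2 1681 [-0.0076  0.0566  0.0576]
10 612 [-0.0073 -0.0064  0.0568]
18 498 [-0.0066 -0.0058 -0.005 ]
26 167 [-0.0059 -0.0053 -0.0045]
50 196 [-0.0032 -0.0025 -0.0019]
58 1465 [-0.0023  0.0057  0.0159]
side [ 0.5743 -0.0875  0.088 ]
[ 1.61038707 -0.03902157  5.84820488]
```

The pan is at 5° and bare. I'm carrying it back to the scale.

{"name": "drive_tool", "arguments": {"moves": [[1,[0,0,0.5],0],[1,[0,0.2,0.8],0],[1,[-0.1,0.6,0.5],0],[1,[-0.1,1,0],0],[1,[-0.1,1,0],0],[1,[-0.1,1,0],0],[1,[-0.1,1,0],0],[1,[-0.1,1,0],0]]}}

```text
clock: 14.63
eef_pos: [0.5533, 0.0886, 0.1405]
eef_rot: [[-0.999, 0.04, 0.001], [0.04, 0.999, 0.0], [-0.001, 0.0, -1.0]]
ft_force: [0.3, 1.2, -2.9]
width: 0.0646
grip_force: 59.3
```

{"name": "drive_tool", "arguments": {"moves": [[1,[-0.1,1,0],0],[1,[-0.1,1,0],0],[1,[-0.1,1,0],0],[1,[-0.1,1,0],0],[1,[0,1,0],0],[1,[0,1,0],0],[1,[0,1,0],0],[1,[0,0.8,0],0]]}}

```text
clock: 15.3
eef_pos: [0.5407, 0.3244, 0.1402]
eef_rot: [[-0.999, 0.038, 0.0], [0.038, 0.999, 0.002], [-0.0, 0.002, -1.0]]
ft_force: [0.4, 0.1, -2.8]
width: 0.0647
grip_force: 59.2
```

```bash
python3 choc.py|cut -c1-100; python3 prof.py|head -24
```

```text
tcp [0.5407 0.3244 0.1402] [ 0.4  0.1 -2.8]
top [346. 191.] 48 [ 0.558 -0.098  0.042]
wrist [0.5407 0.3218 0.14  ]
-110 257 [-0.1409 -0.14   -0.139 ]
-102 255 [-0.141 -0.14  -0.139]
-94 244 [-0.1409 -0.14   -0.1391]
-86 237 [-0.141  -0.1401 -0.1391]
-78 224 [-0.1408 -0.1396 -0.1123]
-70 528 [-0.1081 -0.0162 -0.0146]
-62 635 [-0.0162 -0.0153 -0.0143]
-54 619 [-0.0151 -0.0142 -0.0134]
-46 610 [-0.0142 -0.0133 -0.0123]
-38 581 [-0.0131 -0.0123 -0.0114]
-30 581 [-0.0121 -0.0113 -0.0103]
-22 569 [-0.0112 -0.0103 -0.0095]
-14 566 [-0.0102 -0.0092 -0.0084]
-6 1673 [-0.0087  0.0499  0.0562]
2 1700 [-0.0076  0.0567  0.0578]
10 551 [-0.0073 -0.0063 -0.0053]
18 502 [-0.0062 -0.0054 -0.0045]
26 66 [-0.0057 -0.0049 -0.004 ]
50 381 [-0.0021 -0.0013 -0.0006]
58 1140 [-0.0009  0.005   0.0145]
side [0.5412 0.3201 0.1401]
-110 20 [-0.1433 -0.1413 -0.1394]
-102 19 [-0.1432 -0.1414 -0.1401]
```

{"name": "drive_tool", "arguments": {"moves": [[1,[0.15,0.6,-0.4],0],[1,[0,0,-0.7],0],[1,[0,0,-0.6],0],[1,[0,0,-0.5],0],[1,[0,0,-0.4],0],[1,[0,0,-0.2],0],[1,[0,0,-0.15],0],[1,[0,0,0],0]]}}

```text
clock: 16.22
eef_pos: [0.5464, 0.3381, 0.0525]
eef_rot: [[-0.999, 0.041, 0.001], [0.041, 0.999, -0.0], [-0.001, -0.0, -1.0]]
ft_force: [0.1, -1.9, 1.3]
width: 0.0648
grip_force: 59.8
```

{"name": "drive_tool", "arguments": {"moves": [[0.2,[0,0,0],0],[-0.6,[0,0,0],0],[-1,[0,0,0],0],[-1,[0,0,0],0],[-1,[0,0,0],0],[-1,[0,0,0.4],0],[-1,[0,0,1],0],[-1,[0,0,1],0]]}}

```text
clock: 16.88
eef_pos: [0.5444, 0.3383, 0.1247]
eef_rot: [[-0.999, 0.039, -0.002], [0.039, 0.999, -0.001], [0.002, -0.001, -1.0]]
ft_force: [0.6, -0.6, -0.2]
width: 0.0856
grip_force: 0.0
```

{"name": "drive_tool", "arguments": {"moves": [[-1,[0,0,1],0],[-1,[0,-0.6,1],0],[-1,[0,-1,0.6],0],[-1,[0,-1,0],0],[-1,[0,-1,0],0],[-1,[0,-1,0],0],[-1,[0,-1,0],0],[-1,[0,-1,0],0]]}}

```text
clock: 17.55
eef_pos: [0.5453, 0.1395, 0.2034]
eef_rot: [[-0.999, 0.039, 0.001], [0.039, 0.999, 0.0], [-0.001, 0.001, -1.0]]
ft_force: [1.2, -0.6, -0.3]
width: 0.0854
grip_force: 0.0
```

{"name": "drive_tool", "arguments": {"moves": [[-1,[0,-1,0],0],[-1,[0,-1,0],0],[-1,[0,0,0],0]]}}

```text
clock: 17.8
eef_pos: [0.5457, 0.0729, 0.2033]
eef_rot: [[-0.999, 0.048, 0.001], [0.048, 0.999, -0.004], [-0.001, -0.004, -1.0]]
ft_force: [0.2, -0.2, -0.4]
width: 0.0854
grip_force: 0.0
```

```bash
python3 - <<'E'
from h import *
for n in("top","side"):
    im,P,C,K=snap(n); np.savez("/tmp/"+n,im=im,P=P,C=C,K=K)
    if n=="side": side=im
    else: top=im
w,P,C,K=snap("wrist"); print(get_state()["eef_pos"],get_state()["width"])
cv2.imwrite("pics/c9.png",np.vstack([np.hstack([cv2.resize(side[60:240,170:410,::-1],(400,300)),cv2.resize(top[150:270,120:280,::-1],(400,300))]),np.hstack([cv2.resize(top[90:270,320:560,::-1],(400,300)),cv2.resize(w[:,:,::-1],(400,300))])]))
E
python3 m.py
```

```text
[0.54551357 0.08129719 0.2030189 ] 0.0851808033785137
knob [467.9 140.9] area 106 med [ 0.6723 -0.3961  0.0597] rectpx 9.8 10.8 71.6 plane [ 0.6727 -0.3963  0.06  ]
knob [405.2 167.8] area 104 med [ 0.6091 -0.2386  0.06  ] rectpx 10.0 10.0 90.0 plane [ 0.6088 -0.2382  0.06  ]
knob [485.9 195.5] area 109 med [ 0.5356 -0.4291  0.0591] rectpx 9.8 10.8 71.6 plane [ 0.5349 -0.4285  0.06  ]
knob [423.  234.5] area 107 med [ 0.4441 -0.2724  0.0604] rectpx 9.8 10.3 63.4 plane [ 0.4448 -0.272   0.06  ]
lid [465.1 143.7] area 884 med [ 0.6703 -0.3941  0.036 ] rectpx 35.4 34.6 45.0 plane [ 0.672  -0.3966  0.036 ]
lid [403.6 170. ] area 887 med [ 0.6076 -0.2379  0.0361] rectpx 34.0 35.0 90.0 plane [ 0.6091 -0.2383  0.036 ]
lid [482.7 197.3] area 944 med [ 0.5332 -0.427   0.0362] rectpx 36.0 36.0 90.0 plane [ 0.5352 -0.4295  0.036 ]
lid [421.  235.4] area 969 med [ 0.4439 -0.2705  0.0363] rectpx 36.0 37.0 90.0 plane [ 0.4455 -0.2732  0.036 ]
b rim [343.8 182.3] area 140 med [ 0.5771 -0.0882  0.0744] rectpx 28.0 29.0 90.0 plane [ 0.5729 -0.0858  0.0745]
any [345.1 124.2] area 743 med [ 0.7289 -0.0
[... 669 characters left out ...]
476] rectpx 29.9 14.8 80.5 plane [0.5405 0.055  0.03  ]
any [420.7 235.5] area 1121 med [ 0.4437 -0.2697  0.0365] rectpx 37.5 36.8 45.0 plane [ 0.4441 -0.2724  0.03  ]
any [306.9 253.1] area 890 med [0.4091 0.0085 0.027 ] rectpx 36.9 25.5 17.4 plane [0.4081 0.0091 0.03  ]
any [366.1 246.9] area 441 med [ 0.4185 -0.135   0.0618] rectpx 22.0 23.0 90.0 plane [ 0.4199 -0.1385  0.03  ]
bar [119.1 107.1] area 308 med [0.772  0.4588 0.1113] rectpx 16.0 21.0 90.0 plane [0.7695 0.4547 0.107 ]
bar [166.8 196.3] area 162 med [0.5472 0.3326 0.1063] rectpx 29.1 5.9 2.2 plane [0.5463 0.3338 0.107 ]
scale [197.8 192.4] area 7711 med [0.5063 0.1041 0.6036] rectpx 159.0 86.0 90.0 plane [0.5743 0.309  0.04  ]
```

View pics/c9.png

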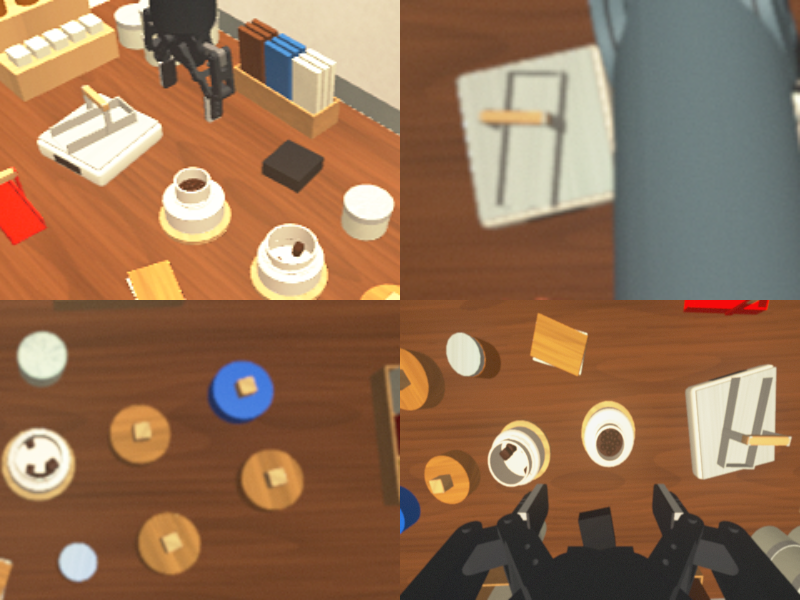

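The composite shows the pan level and empty on the scale at (530,140). The chocolates are in can_b, with three showing in the top crop at (40,460), and the lids are unmoved. Next I'll fit the canister axes from the wrist depth and go to the first lid.

```bash
cat > fit.py <<'E'
from h import *
from scipy.optimize import least_squares
def circ(q):
    f=lambda v:np.hypot(q[:,0]-v[0],q[:,1]-v[1])-v[2]
    r=least_squares(f,[*np.median(q[:,:2],0),.03],loss="soft_l1",f_scale=.001); return r.x.round(4)
def cans(P,nm):
    for c,(x,y),z,ro in(("a",(.547,.0935),.0845,.027),("b",(.572,-.0858),.0745,.036)):
        k=(abs(P[...,2]-z)<.003)&(np.hypot(P[...,0]-x,P[...,1]-y)<ro+.012)
        if k.sum()>60: print(nm,c,k.sum(),circ(P[k]))
def lids(n="wrist",P=None,C=None,K=None):
    if P is None: im,P,C,K=snap(n)
    cv=np.nan_to_num(P); M=((cv[...,2]>.053)&(cv[...,2]<.067)).astype(np.uint8)
    k,l,st,c=cv2.connectedComponentsWithStats(M)
    for i in range(1,k):
        if st[i,4]<60: continue
        cn,_=cv2.findContours((l==i).astype(np.uint8),0,2); h=cn[0][:,0,:]
        w=np.array([onplane(C,K,u,v,.06)[:2] for u,v in h],np.float32)
        (cx,cy),(a,b),an=cv2.minAreaRect(w*1000)
        if .016<min(a,b)/1000<.034 and max(a,b)<.036*1000: print("knob",round(cx/1000,4),round(cy/1000,4),"size",round(a,1),round(b,1),"ang",round(an%90,1))
if __name__=="__main__":
    s=get_state();R=np.array(s["eef_rot"]);print("tcp",np.array(s["eef_pos"]).round(4),"yang",np.degrees(np.arctan2(R[1,1],R[0,1])).round(2),s["q"][6],s["clock"])
    im,P,C,K=snap("wrist"); cans(P,"wrist"); lids("wrist",P,C,K)
E
python3 -c "
from fit import *
for n in('top','side'): cans(np.load('/tmp/'+n+'.npz')['P'],n)"
python3 fit.py
```

```text
top b 109 [ 0.5732 -0.0859  0.0345]
side a 65 [0.5488 0.0935 0.0254]
side b 121 [ 0.5738 -0.0869  0.0344]
tcp [0.5455 0.0813 0.203 ] yang 87.72 1.3007862657621732 17.95
wrist a 465 [0.5509 0.0961 0.0253]
wrist b 651 [ 0.5755 -0.0838  0.0343]
knob 0.611 -0.2336 size 25.2 29.7 ang 3.8
knob 0.8372 0.288 size 25.9 16.1 ang 87.6
```

{"name": "drive_tool", "arguments": {"moves": [[-1,[0.3,-1,0],0],[-1,[0.3,-1,0],0],[-1,[0.3,-1,0],0],[-1,[0.3,-1,0],0],[-1,[0.3,-1,0],0],[-1,[0.3,-0.7,0],0],[-1,[0,0,0],0]]}}

```text
clock: 18.58
eef_pos: [0.6007, -0.095, 0.2024]
eef_rot: [[-0.999, 0.044, 0.001], [0.044, 0.999, -0.003], [-0.002, -0.003, -1.0]]
ft_force: [-0.4, -0.8, 0.3]
width: 0.0852
grip_force: 0.0
```

```bash
python3 fit.py
```

```text
tcp [ 0.6007 -0.095   0.2024] yang 87.47 1.6324542553437211 18.5833
wrist a 703 [0.5512 0.0954 0.0254]
wrist b 630 [ 0.5757 -0.0846  0.0342]
knob 0.4489 -0.269 size 26.2 25.9 ang 22.1
knob 0.5381 -0.4243 size 24.6 29.8 ang 11.8
knob 0.6117 -0.2356 size 24.9 26.8 ang 3.7
knob 0.6744 -0.3924 size 24.6 29.3 ang 14.0
```

{"name": "drive_tool", "arguments": {"moves": [[-0.3,[0,-1,0],0],[-0.3,[0,-1,0],0],[-0.3,[0,-1,0],0],[-0.3,[0,-1,0],0],[-0.3,[0,-0.9,0],0],[-0.3,[0,0,0],0]]}}

```text
clock: 19.13
eef_pos: [0.5985, -0.2421, 0.2023]
eef_rot: [[-0.999, 0.044, -0.0], [0.044, 0.999, -0.003], [0.0, -0.003, -1.0]]
ft_force: [-0.8, -0.3, 0.4]
width: 0.0554
grip_force: 0.0
```

```bash
python3 fit.py
```

```text
tcp [ 0.5985 -0.2421  0.2023] yang 87.47 1.8803450794072227 19.1333
wrist a 148 [0.5495 0.1024 0.033 ]
wrist b 768 [ 0.5757 -0.0853  0.0343]
knob 0.4488 -0.2712 size 25.0 23.8 ang 22.1
knob 0.5379 -0.4264 size 24.1 27.2 ang 12.7
knob 0.6119 -0.2382 size 24.8 23.7 ang 4.0
knob 0.6742 -0.3944 size 25.4 26.9 ang 14.1
```

{"name": "drive_tool", "arguments": {"moves": [[-0.3,[0.4,0.13,-0.4],0.95],[-0.3,[0,0,-1],0],[-0.3,[0,0,-1],0],[-0.3,[0,0,-1],0],[-0.3,[0,0,-1],0],[-0.3,[0,0,-0.6],0],[-0.3,[0,0,0],0],[-0.3,[0,0,0],0]], "force": 50}}

```text
clock: 19.85
eef_pos: [0.6115, -0.2301, 0.0517]
eef_rot: [[-0.997, -0.077, -0.001], [-0.077, 0.997, 0.002], [0.001, 0.002, -1.0]]
ft_force: [1.3, -1.3, 0.3]
width: 0.0553
grip_force: 0.0
```

```bash
python3 fit.py
python3 - <<'E'
from h import *
im,P,C,K=snap("wrist"); s=get_state(); R=np.array(s["eef_rot"]);p=np.array(s["eef_pos"]); L=(P-p)@R; w=s["width"]/2; print(s["width"],s["ft_force"])
F=np.isfinite(P[...,2])&(L[...,0]>-.02)&(L[...,0]<.02)&(abs(L[...,1])>w-.004)&(abs(L[...,1])<w+.02)
h=np.histogram(L[F][:,2],bins=np.arange(-.08,.05,.004)); print([(round(b,3),int(n)) for n,b in zip(*h) if n])
E
```

```text
tcp [ 0.6115 -0.2301  0.0517] yang 94.44 1.9746719139944306 19.85
wrist b 2371 [ 0.5756 -0.0862  0.0342]
knob 0.6107 -0.2386 size 25.4 23.8 ang 4.3
knob 0.6728 -0.3928 size 26.5 30.4 ang 13.9
0.05535602734473885 [0.00814879 0.20173986 0.89963387]
[(np.float64(-0.08), 1500), (np.float64(-0.076), 735), (np.float64(-0.072), 435), (np.float64(-0.068), 351), (np.float64(-0.064), 528), (np.float64(-0.06), 376), (np.float64(-0.056), 426), (np.float64(-0.052), 397), (np.float64(-0.048), 334), (np.float64(-0.044), 325), (np.float64(-0.04), 304), (np.float64(-0.036), 235), (np.float64(-0.032), 140), (np.float64(-0.028), 26), (np.float64(0.012), 1), (np.float64(0.016), 2687)]
```

{"name": "drive_tool", "arguments": {"moves": [[-0.3,[0,-0.28,-0.4],0],[-0.3,[0,0,-0.5],0],[-0.3,[0,0,-0.25],0],[-0.3,[0,0,0],0],[1,[0,0,0],0],[1,[0,0,0],0],[1,[0,0,0],0],[1,[0,0,0],0]]}}

```text
clock: 20.62
eef_pos: [0.6118, -0.2417, 0.0183]
eef_rot: [[-0.997, -0.074, 0.001], [-0.074, 0.997, -0.0], [-0.001, -0.0, -1.0]]
ft_force: [0.2, 0.0, -0.6]
width: 0.023
grip_force: 49.1
```

{"name": "drive_tool", "arguments": {"moves": [[1,[0,0,0],0],[1,[0,0,0.3],0],[1,[0,0,0.8],0],[1,[0,0,1],0],[1,[0,0,0.9],0],[1,[0,0,0.5],0],[1,[0,0,0],0]]}}

```text
clock: 21.2
eef_pos: [0.614, -0.2428, 0.1275]
eef_rot: [[-0.997, -0.074, 0.007], [-0.074, 0.997, -0.002], [-0.007, -0.003, -1.0]]
ft_force: [0.6, 0.2, -1.2]
width: 0.0229
grip_force: 49.3
```

{"name": "drive_tool", "arguments": {"moves": [[1,[-0.2,0.5,0.2],0],[1,[-0.3,1,0],0],[1,[-0.3,1,0],0],[1,[-0.3,1,0],0],[1,[-0.2,1,0],0],[1,[0,0.6,0],0],[1,[0,0,0],0],[1,[0,0,0],0]]}}

```text
clock: 21.87
eef_pos: [0.5717, -0.0872, 0.128]
eef_rot: [[-0.997, -0.077, -0.001], [-0.077, 0.997, 0.0], [0.001, 0.001, -1.0]]
ft_force: [0.1, -0.4, -2.2]
width: 0.0226
grip_force: 49.4
```

```bash
cat > st.py <<'E'
from h import *
s=get_state();R=np.array(s["eef_rot"]);print("tcp",np.array(s["eef_pos"]).round(4),"yang",np.degrees(np.arctan2(R[1,1],R[0,1])).round(2),"q6",round(s["q"][6],2),"ft",np.array(s["ft_force"]).round(1),"tz",round(s["torque"][2],2),s["width"],s["clock"])
E
python3 st.py
python3 - <<'E'
from fit import *
im,P,C,K=snap("wrist"); s=get_state(); p=np.array(s["eef_pos"])
zt=p[2]-.0183+.036; k=(abs(P[...,2]-zt)<.004)&(np.hypot(P[...,0]-p[0],P[...,1]-p[1])<.06)
print(k.sum(), np.percentile(P[k],[1,99],axis=0).round(4)); q=P[k]; 
h=cv2.convexHull((q[:,:2]*1000).astype(np.float32))[:,0]/1000; print(circ(h)); cans(P,"w")
E
```

```text
tcp [ 0.5717 -0.0872  0.128 ] yang 94.43 q6 1.74 ft [ 0.1 -0.4 -2.2] tz 0.01 0.022621375725680175 21.8667
10800 [[ 0.5295 -0.1295  0.1442]
 [ 0.6151 -0.0445  0.1473]]
[ 0.573  -0.0869  0.0449]
w a 1165 [0.5509 0.095  0.0254]
```

{"name": "drive_tool", "arguments": {"moves": [[1,[0.09,0.04,-0.4],0],[1,[0,0,-0.5],0],[1,[0,0,-0.3],0],[1,[0,0,-0.15],0],[1,[0,0,-0.1],0],[1,[0,0,0],0]]}}

```text
clock: 22.42
eef_pos: [0.5779, -0.0891, 0.0894]
eef_rot: [[-0.997, -0.072, 0.005], [-0.072, 0.997, -0.001], [-0.005, -0.001, -1.0]]
ft_force: [-9.7, 1.1, 37.2]
width: 0.0232
grip_force: 60.1
```

```bash
python3 st.py
```

```text
tcp [ 0.5779 -0.0891  0.0894] yang 94.15 q6 1.74 ft [-9.7  1.1 37.2] tz 0.07 0.023182507217062137 22.4167
```

{"name": "drive_tool", "arguments": {"moves": [[1,[-0.1,0.05,0.2],0],[1,[0,0,0],0],[1,[0,0,-0.08],-0.8],[1,[0,0,-0.04],-0.8],[1,[0,0,0],-0.8],[1,[0,0,0],-0.8],[1,[0,0,0],0]]}}

```text
clock: 23.0
eef_pos: [0.5751, -0.0871, 0.0895]
eef_rot: [[-0.951, 0.31, 0.006], [0.31, 0.951, -0.001], [-0.006, 0.001, -1.0]]
ft_force: [-0.3, 0.0, 16.9]
width: 0.023
grip_force: 57.5
```

```bash
python3 st.py;python3 - <<'E'
from fit import *
im,P,C,K=snap("wrist"); s=get_state(); p=np.array(s["eef_pos"])
zt=p[2]-.0183+.036; k=(abs(P[...,2]-zt)<.007)&(np.hypot(P[...,0]-p[0],P[...,1]-p[1])<.06)
q=P[k];A=np.c_[q[:,:2]-p[:2],np.ones(len(q))];c=np.linalg.lstsq(A,q[:,2],rcond=None)[0];print("top plane slope",c.round(4),"lid z",c[2]-.036)
h=cv2.convexHull((q[:,:2]*1000).astype(np.float32))[:,0]/1000; print(circ(h))
E
```

```text
tcp [ 0.5751 -0.0871  0.0895] yang 71.92 q6 1.42 ft [-0.3  0.  16.9] tz -0.18 0.022970869946472558 23.0
top plane slope [ 0.0079 -0.0007  0.1104] lid z 0.07442647554214199
[ 0.5752 -0.0868  0.0449]
```

Lid 1 rests on can_b's rim (z 0.0744), so it does not fit there. Next I'll try it on can_a, turning counter-clockwise on the way to gain range.

{"name": "drive_tool", "arguments": {"moves": [[1,[0,0,0.6],0],[1,[0,0.3,0.6],1],[1,[-0.2,0.8,0.2],1],[1,[-0.2,1,0],1],[1,[-0.2,1,0],1],[1,[-0.2,1,0],1],[1,[0,1,0],1],[1,[0,0.7,0],1]]}}

```text
clock: 23.72
eef_pos: [0.547, 0.0906, 0.1284]
eef_rot: [[-0.859, -0.512, -0.002], [-0.512, 0.859, 0.001], [0.001, 0.002, -1.0]]
ft_force: [0.2, 0.9, -0.8]
width: 0.023
grip_force: 54.9
```

{"name": "drive_tool", "arguments": {"moves": [[1,[0,0.27,0],1],[1,[0,0,0],1],[1,[0,0,0],1],[1,[0,0,0],1],[1,[0,0,0],0],[1,[0,0,0],0]]}}

```text
clock: 24.22
eef_pos: [0.5477, 0.0954, 0.1285]
eef_rot: [[-0.535, -0.845, -0.002], [-0.845, 0.535, 0.0], [0.001, 0.001, -1.0]]
ft_force: [-0.0, -0.4, -0.9]
width: 0.0229
grip_force: 54.9
```

```bash
cat > held.py <<'E'
from fit import *
import sys
im,P,C,K=snap("wrist"); s=get_state(); p=np.array(s["eef_pos"]); off=float(sys.argv[1])
zt=p[2]-off+.036; k=(abs(P[...,2]-zt)<.005)&(np.hypot(P[...,0]-p[0],P[...,1]-p[1])<.06)
q=P[k];A=np.c_[q[:,:2]-p[:2],np.ones(len(q))];c=np.linalg.lstsq(A,q[:,2],rcond=None)[0]
h=cv2.convexHull((q[:,:2]*1000).astype(np.float32))[:,0]/1000; print("lid z",(c[2]-.036).round(4),"off",(p[2]-c[2]+.036).round(4),"slope",c[:2].round(3),"c,r",circ(h),"rel tcp",(circ(h)[:2]-p[:2]).round(4))
E
python3 st.py; python3 held.py .0151
```

```text
tcp [0.5477 0.0954 0.1285] yang 147.63 q6 2.21 ft [-0.  -0.4 -0.9] tz 0.03 0.022913594977800145 24.2167
lid z 0.1136 off 0.0152 slope [-0.004 -0.001] c,r [0.5477 0.0953 0.0448] rel tcp [-0.0001 -0.0002]
```

{"name": "drive_tool", "arguments": {"moves": [[1,[0.08,0,-0.4],0],[1,[0,0,-0.4],0],[1,[0,0,-0.3],0],[1,[0,0,-0.2],0],[1,[0,0,-0.2],0],[1,[0,0,-0.1],0],[1,[0,0,0],0]]}}

```text
clock: 24.85
eef_pos: [0.55, 0.0961, 0.0808]
eef_rot: [[-0.532, -0.847, -0.001], [-0.847, 0.532, -0.0], [0.001, 0.001, -1.0]]
ft_force: [-0.3, -0.0, -1.2]
width: 0.0229
grip_force: 54.9
```

```bash
python3 st.py; python3 held.py .0151
```

```text
tcp [0.55   0.0961 0.0808] yang 147.89 q6 2.19 ft [-0.3 -0.  -1.2] tz -0.02 0.022944383080657507 24.85
lid z 0.0658 off 0.0155 slope [-0.003 -0.001] c,r [0.55   0.0959 0.0447] rel tcp [-0.0002 -0.0002]
```

{"name": "drive_tool", "arguments": {"moves": [[1,[0,-0.02,-0.1],0],[1,[0,0,-0.07],0],[1,[0,0,-0.05],0],[1,[0,0,0],0]]}}

```text
clock: 25.23
eef_pos: [0.5522, 0.0961, 0.0794]
eef_rot: [[-0.532, -0.847, 0.004], [-0.847, 0.532, 0.0], [-0.002, -0.003, -1.0]]
ft_force: [-9.4, -2.5, 35.8]
width: 0.0232
grip_force: 59.8
```

```bash
python3 st.py; python3 held.py .0151
```

```text
tcp [0.5522 0.0961 0.0794] yang 147.87 q6 2.19 ft [-9.4 -2.5 35.8] tz 0.01 0.023224032366220365 25.2333
lid z 0.0646 off 0.0148 slope [0.001 0.002] c,r [0.5521 0.0961 0.0448] rel tcp [-0.0001 -0.0001]
```

{"name": "drive_tool", "arguments": {"moves": [[1,[-0.07,-0.03,0.1],0],[1,[0,0,0],-1],[1,[0,0,0],-1],[1,[0,0,0],-1],[1,[0,0,0],-1],[1,[0,0,0],-1],[1,[0,0,0],-1],[1,[0,0,0],-1]]}}

```text
clock: 25.95
eef_pos: [0.55, 0.0952, 0.0795]
eef_rot: [[-0.986, -0.164, 0.004], [-0.164, 0.986, 0.001], [-0.004, 0.001, -1.0]]
ft_force: [0.8, 1.2, 6.0]
width: 0.0229
grip_force: 55.9
```

{"name": "drive_tool", "arguments": {"moves": [[1,[0,0,0],-1],[1,[0,0,0],-1],[1,[0,0,0],-1],[1,[0,0,-0.05],-1],[1,[0,0,0],-1],[1,[0,0,0],-1],[1,[0,0,0],-1],[1,[0,0,0],-1]]}}

```text
clock: 26.62
eef_pos: [0.552, 0.0949, 0.0795]
eef_rot: [[-0.7, 0.714, 0.007], [0.714, 0.7, 0.001], [-0.004, 0.006, -1.0]]
ft_force: [-0.1, -1.6, 15.2]
width: 0.0231
grip_force: 57.2
```

```bash
python3 st.py; python3 held.py .0151
```

```text
tcp [0.552  0.0949 0.0795] yang 44.43 q6 0.72 ft [-0.1 -1.6 15.2] tz 0.05 0.023146482879662235 26.6167
lid z 0.0645 off 0.015 slope [0.004 0.003] c,r [0.5521 0.0951 0.0448] rel tcp [0.0001 0.0001]
```

Lid 1 stays 10 mm above home on can_a however it is turned, so it is the odd lid. I'm taking it back to the counter at its old spot.

{"name": "drive_tool", "arguments": {"moves": [[1,[0,0,0.7],0],[1,[0,-0.2,0.7],1],[1,[0.2,-0.8,0.2],1],[1,[0.3,-1,0],1],[1,[0.3,-1,0],1],[1,[0.3,-1,0],1],[1,[0.3,-1,0],1],[1,[0.3,-1,0],1]]}}

```text
clock: 27.33
eef_pos: [0.5994, -0.0867, 0.1247]
eef_rot: [[-0.998, -0.056, 0.0], [-0.056, 0.998, 0.0], [-0.0, 0.0, -1.0]]
ft_force: [-0.1, 0.0, -1.7]
width: 0.023
grip_force: 54.9
```

{"name": "drive_tool", "arguments": {"moves": [[1,[0.2,-1,0],1],[1,[0.1,-1,0],1],[1,[0,-1,0],1],[1,[0,-1,0],0],[1,[0,-0.8,0],0],[1,[0,-0.4,-0.4],0],[1,[0,0,-0.8],0],[1,[0,0,-0.8],0]]}}

```text
clock: 28.0
eef_pos: [0.6087, -0.2421, 0.0639]
eef_rot: [[-0.918, -0.398, 0.002], [-0.398, 0.918, -0.0], [-0.002, -0.001, -1.0]]
ft_force: [0.5, 0.5, -1.8]
width: 0.0231
grip_force: 55.0
```

```bash
python3 st.py; python3 held.py .0151
```

```text
tcp [ 0.6087 -0.2421  0.0639] yang 113.42 q6 2.31 ft [ 0.5  0.5 -1.8] tz -0.01 0.023100864959836136 28.0
lid z 0.0472 off 0.0107 slope [0.058 0.025] c,r [ 0.6083 -0.2421  0.0446] rel tcp [ 0.0034 -0.0028]
```

{"name": "drive_tool", "arguments": {"moves": [[1,[0,0,-0.6],0],[1,[0,0,-0.5],0],[1,[0,0,-0.3],0],[1,[0,0,0],0],[1,[0,0,0],0]]}}

```text
clock: 28.47
eef_pos: [0.6082, -0.2409, 0.0223]
eef_rot: [[-0.917, -0.399, -0.001], [-0.399, 0.917, 0.0], [0.001, 0.001, -1.0]]
ft_force: [0.8, 0.3, -1.0]
width: 0.0231
grip_force: 55.0
```

{"name": "drive_tool", "arguments": {"moves": [[1,[0,0,-0.22],0],[1,[0,0,0],0],[0.2,[0,0,0],0],[-0.3,[0,0,0],0],[-0.3,[0,0,0],0],[-0.3,[0,0,0.6],0],[-0.3,[0,0,1],0],[-0.3,[0,0,1],0]]}}

```text
clock: 29.13
eef_pos: [0.6076, -0.2411, 0.0943]
eef_rot: [[-0.917, -0.399, -0.002], [-0.399, 0.917, 0.001], [0.001, 0.001, -1.0]]
ft_force: [0.7, 0.4, -0.5]
width: 0.0557
grip_force: 0.0
```

{"name": "drive_tool", "arguments": {"moves": [[-0.3,[-0.8,-0.2,0.4],-0.2],[-0.3,[-1,-0.2,0],0],[-0.3,[-1,-0.2,0],0],[-0.3,[-1,-0.2,0],0],[-0.3,[-1,-0.2,0],0],[-0.3,[-0.5,0,0],0],[-0.3,[0,0,0],0],[-0.3,[0,0,0],0]]}}

```text
clock: 29.8
eef_pos: [0.4495, -0.2718, 0.1065]
eef_rot: [[-0.927, -0.376, 0.001], [-0.376, 0.927, -0.0], [-0.001, -0.001, -1.0]]
ft_force: [0.2, 0.4, 0.1]
width: 0.056
grip_force: 0.0
```

```bash
python3 st.py; python3 -c "
from fit import *
lids()"; python3 -c "
from fit import *
im,P,C,K=snap('top'); lids('top',P,C,K)"
```

```text
tcp [ 0.4495 -0.2718  0.1065] yang 112.08 q6 2.43 ft [0.2 0.4 0.1] tz -0.08 0.05600507438372868 29.8
knob 0.4464 -0.2724 size 24.8 23.8 ang 22.1
knob 0.5349 -0.427 size 26.6 27.8 ang 12.9
knob 0.5467 -0.1043 size 18.8 35.5 ang 30.5
knob 0.6727 -0.3968 size 25.0 25.9 ang 12.7
knob 0.6052 -0.2415 size 24.3 23.3 ang 22.9
```

{"name": "drive_tool", "arguments": {"moves": [[-0.3,[-0.1,-0.02,-0.8],0],[-0.3,[0,0,-1],0],[-0.3,[0,0,-0.8],0],[-0.3,[0,0,-0.35],0],[-0.3,[0,0,0],0],[1,[0,0,0],0],[1,[0,0,0],0],[1,[0,0,0],0]], "force": 60}}

```text
clock: 30.57
eef_pos: [0.4479, -0.2727, 0.019]
eef_rot: [[-0.926, -0.377, 0.003], [-0.377, 0.926, -0.001], [-0.002, -0.002, -1.0]]
ft_force: [-0.3, -1.0, 0.3]
width: 0.0229
grip_force: 58.8
```

{"name": "drive_tool", "arguments": {"moves": [[1,[0,0,0],0],[1,[0,0,0],0]]}}

```text
clock: 30.73
eef_pos: [0.4478, -0.2727, 0.019]
eef_rot: [[-0.926, -0.377, 0.003], [-0.377, 0.926, -0.001], [-0.002, -0.002, -1.0]]
ft_force: [-0.9, -0.9, 7.8]
width: 0.0227
grip_force: 59.8
```

{"name": "drive_tool", "arguments": {"moves": [[1,[0,0,0.4],0],[1,[0,0,0.8],0],[1,[0,0,1],0],[1,[0,0,1],0],[1,[0.4,0.4,0.6],0],[1,[0.8,0.8,0],0],[1,[0.9,0.9,0],0],[1,[0.9,0.9,0],0]]}}

```text
clock: 31.4
eef_pos: [0.537, -0.1815, 0.1332]
eef_rot: [[-0.927, -0.375, 0.001], [-0.375, 0.927, -0.001], [-0.001, -0.001, -1.0]]
ft_force: [1.2, 0.0, -1.8]
width: 0.0225
grip_force: 59.2
```

{"name": "drive_tool", "arguments": {"moves": [[1,[0.5,1,0],0],[1,[0.5,1,0],0],[1,[0.25,0.8,0],0],[1,[0,0.3,0],0],[1,[0,0,0],0],[1,[0,0,0],0]]}}

```text
clock: 31.9
eef_pos: [0.5732, -0.0898, 0.1319]
eef_rot: [[-0.926, -0.377, -0.0], [-0.377, 0.926, -0.001], [0.001, -0.001, -1.0]]
ft_force: [-0.6, -0.1, -1.1]
width: 0.0229
grip_force: 59.1
```

```bash
python3 st.py; python3 held.py .019
```

```text
tcp [ 0.5732 -0.0898  0.1319] yang 112.15 q6 2.04 ft [-0.6 -0.1 -1.1] tz 0.01 0.022921775233864333 31.9
lid z 0.1129 off 0.0189 slope [-0.001  0.002] c,r [ 0.5731 -0.0897  0.0448] rel tcp [0.0001 0.0013]
```

{"name": "drive_tool", "arguments": {"moves": [[1,[0.05,0.1,-0.4],0],[1,[0,0,-0.5],0],[1,[0,0,-0.3],0],[1,[0,0,-0.15],0],[1,[0,0,-0.1],0],[1,[0,0,0],0]]}}

```text
clock: 32.45
eef_pos: [0.5747, -0.0865, 0.0871]
eef_rot: [[-0.927, -0.376, -0.001], [-0.376, 0.927, -0.0], [0.001, 0.0, -1.0]]
ft_force: [-0.1, 0.7, -1.2]
width: 0.0224
grip_force: 59.3
```

```bash
python3 st.py; python3 held.py .019
```

```text
tcp [ 0.5747 -0.0865  0.0871] yang 112.1 q6 2.03 ft [-0.1  0.7 -1.2] tz 0.02 0.0224118488044394 32.45
lid z 0.0682 off 0.0195 slope [-0.003  0.003] c,r [ 0.5746 -0.0864  0.0448] rel tcp [-0.0004  0.    ]
```

{"name": "drive_tool", "arguments": {"moves": [[1,[0,0,-0.1],0],[1,[0,0,-0.1],0],[1,[0,0,-0.08],0],[1,[0,0,0],0]]}}

```text
clock: 32.83
eef_pos: [0.575, -0.086, 0.079]
eef_rot: [[-0.926, -0.377, -0.001], [-0.377, 0.926, 0.0], [0.001, 0.0, -1.0]]
ft_force: [0.0, 0.1, -1.1]
width: 0.0229
grip_force: 59.3
```

```bash
python3 st.py; python3 held.py .019
```

```text
tcp [ 0.575 -0.086  0.079] yang 112.15 q6 2.03 ft [ 0.   0.1 -1.1] tz 0.01 0.022883147885252454 32.8333
lid z 0.0601 off 0.0192 slope [-0.001  0.003] c,r [ 0.5749 -0.0859  0.0448] rel tcp [-0.0002  0.0001]
```

Lid z is 0.060 with no contact yet: this lid fits can_b. I'll go down to the ridges and start turning.

{"name": "drive_tool", "arguments": {"moves": [[1,[0,0,-0.08],0],[1,[0,0,-0.04],0],[1,[0,0,0],-1],[1,[0,0,-0.02],-1],[1,[0,0,-0.02],-1],[1,[0,0,-0.02],-1],[1,[0,0,-0.02],-1],[1,[0,0,-0.01],-1]]}}

```text
clock: 33.55
eef_pos: [0.5774, -0.0862, 0.0756]
eef_rot: [[-0.943, 0.332, 0.004], [0.332, 0.943, -0.0], [-0.004, 0.001, -1.0]]
ft_force: [-2.0, -0.6, 15.2]
width: 0.0231
grip_force: 61.5
```

```bash
python3 st.py; python3 held.py .019
```

```text
tcp [ 0.5774 -0.0862  0.0756] yang 70.59 q6 1.44 ft [-2.  -0.6 15.2] tz 0.28 0.02306772470197397 33.55
lid z 0.0567 off 0.0189 slope [-0.001  0.003] c,r [ 0.5772 -0.0858  0.0448] rel tcp [-0.0002  0.0002]
```

{"name": "drive_tool", "arguments": {"moves": [[1,[-0.03,0,0],-1],[1,[0,0,-0.01],-1],[1,[0,0,-0.01],-1],[1,[0,0,-0.01],-1],[1,[0,0,-0.01],-1],[1,[0,0,-0.01],-1],[1,[0,0,-0.01],-1],[1,[0,0,-0.01],-1]]}}

```text
clock: 34.27
eef_pos: [0.5765, -0.0864, 0.0734]
eef_rot: [[-0.269, 0.963, 0.004], [0.963, 0.269, -0.0], [-0.001, 0.004, -1.0]]
ft_force: [-2.7, 0.2, 17.9]
width: 0.0229
grip_force: 61.7
```

```bash
python3 st.py; python3 held.py .019
```

```text
tcp [ 0.5765 -0.0864  0.0734] yang 15.58 q6 0.67 ft [-2.7  0.2 17.9] tz 0.16 0.02288825523102378 34.2667
lid z 0.0544 off 0.019 slope [ 0.001 -0.   ] c,r [ 0.5767 -0.086   0.0448] rel tcp [0.0002 0.0002]
```

{"name": "drive_tool", "arguments": {"moves": [[1,[-0.03,0,0.03],-1],[1,[0,0,0],-1],[1,[0,0,0],-1],[1,[0,0,0],-1],[1,[0,0,0],0]]}}

```text
clock: 34.73
eef_pos: [0.5752, -0.0861, 0.0735]
eef_rot: [[0.207, 0.978, 0.003], [0.978, -0.207, -0.0], [0.0, 0.003, -1.0]]
ft_force: [-1.3, 0.3, 9.2]
width: 0.0226
grip_force: 60.7
```

```bash
python3 st.py; python3 held.py .019
```

```text
tcp [ 0.5752 -0.0861  0.0735] yang -11.95 q6 0.28 ft [-1.3  0.3  9.2] tz -0.35 0.022605285821979352 34.7333
lid z 0.0544 off 0.0191 slope [ 0.    -0.001] c,r [ 0.5757 -0.0857  0.0448] rel tcp [0.0005 0.0004]
```

{"name": "drive_tool", "arguments": {"moves": [[1,[0,0,0],-1],[1,[0,0,0],-1],[1,[0,0,0],-1],[1,[0,0,0],-1],[1,[0,0,0],0]]}}

```text
clock: 35.2
eef_pos: [0.5749, -0.0859, 0.0734]
eef_rot: [[0.632, 0.775, 0.002], [0.775, -0.632, -0.001], [0.0, 0.002, -1.0]]
ft_force: [-0.7, -0.1, 11.6]
width: 0.0229
grip_force: 77.0
```

```bash
python3 st.py; python3 held.py .019
```

```text
tcp [ 0.5749 -0.0859  0.0734] yang -39.18 q6 -0.1 ft [-0.7 -0.1 11.6] tz 0.36 0.022871910826070048 35.2
lid z 0.0543 off 0.019 slope [-0.001  0.   ] c,r [ 0.576  -0.085   0.0449] rel tcp [0.0008 0.0004]
```

Lid 3 is home on can_b (z 0.0544) and tight. I'm releasing it and fetching lid 2 for can_a.

{"name": "drive_tool", "arguments": {"moves": [[0.2,[0,0,0],0],[-0.3,[0,0,0],0],[-0.3,[0,0,0],0],[-0.3,[0,0,0.6],0],[-0.3,[0,0,1],0],[-0.3,[0,-0.3,1],1],[-0.3,[0,-0.8,0],1],[-0.3,[-0.1,-1,0],1]]}}

```text
clock: 35.92
eef_pos: [0.5727, -0.1474, 0.1516]
eef_rot: [[0.307, 0.952, 0.004], [0.952, -0.307, 0.001], [0.002, 0.003, -1.0]]
ft_force: [0.3, 0.1, 0.1]
width: 0.0556
grip_force: 0.0
```

{"name": "drive_tool", "arguments": {"moves": [[-0.3,[-0.1,-1,0],1],[-0.3,[-0.1,-1,0],1],[-0.3,[-0.1,-1,0],1],[-0.3,[-0.2,-1,0],1],[-0.3,[-0.2,-1,0],1],[-0.3,[-0.2,-1,0],1],[-0.3,[-0.2,-1,0],1],[-0.3,[-0.2,-1,0],1]]}}

```text
clock: 36.58
eef_pos: [0.5307, -0.3904, 0.1497]
eef_rot: [[-0.599, 0.801, -0.0], [0.801, 0.599, 0.0], [0.001, 0.0, -1.0]]
ft_force: [0.0, 0.6, -0.1]
width: 0.0556
grip_force: 0.0
```

{"name": "drive_tool", "arguments": {"moves": [[-0.3,[0,-1,0],1],[-0.3,[0,-0.3,0],1],[-0.3,[0,0,0],1],[-0.3,[0,0,0],1],[-0.3,[0,0,0],1],[-0.3,[0,0,0],1],[-0.3,[0,0,0],1],[-0.3,[0,0,0],1]]}}

```text
clock: 37.25
eef_pos: [0.5311, -0.4281, 0.1496]
eef_rot: [[-1.0, -0.032, -0.0], [-0.032, 1.0, 0.0], [0.0, 0.0, -1.0]]
ft_force: [0.7, -0.2, 0.1]
width: 0.0553
grip_force: 0.0
```

```bash
python3 st.py; python3 fit.py
```

```text
tcp [ 0.5311 -0.4281  0.1496] yang 91.81 q6 2.31 ft [ 0.7 -0.2  0.1] tz -0.01 0.05533293640431085 37.25
tcp [ 0.5311 -0.4281  0.1496] yang 91.81 2.3131222985883446 37.25
wrist b 295 [ 0.5752 -0.0831  0.0463]
knob 0.537 -0.4295 size 25.0 23.8 ang 12.6
knob 0.6059 -0.244 size 29.3 26.0 ang 23.8
knob 0.6689 -0.3981 size 21.9 24.3 ang 11.9
```

{"name": "drive_tool", "arguments": {"moves": [[-0.3,[0.17,-0.03,-0.6],1],[-0.3,[0,0,-1],0.57],[-0.3,[0,0,-1],0],[-0.3,[0,0,-1],0],[-0.3,[0,0,-0.5],0],[-0.3,[0,0,0],0],[-0.3,[0,0,0],0]]}}

```text
clock: 37.88
eef_pos: [0.5364, -0.4289, 0.0269]
eef_rot: [[-0.977, -0.212, -0.001], [-0.212, 0.977, 0.0], [0.001, 0.001, -1.0]]
ft_force: [1.2, -0.6, 1.1]
width: 0.0553
grip_force: 0.0
```

```bash
python3 st.py; python3 -c "
from fit import *
lids()"
```

```text
tcp [ 0.5364 -0.4289  0.0269] yang 102.23 q6 2.48 ft [ 1.2 -0.6  1.1] tz 0.02 0.0553448724895595 37.8833
knob 0.5358 -0.4301 size 25.8 23.6 ang 12.2
```

{"name": "drive_tool", "arguments": {"moves": [[-0.3,[0,-0.03,-0.27],0],[-0.3,[0,0,0],0],[1,[0,0,0],0],[1,[0,0,0],0],[1,[0,0,0],0],[1,[0,0,0],0],[1,[0,0,0],0]]}}

```text
clock: 38.52
eef_pos: [0.5372, -0.4302, 0.0198]
eef_rot: [[-0.977, -0.213, 0.001], [-0.213, 0.977, -0.001], [-0.001, -0.001, -1.0]]
ft_force: [-0.4, -0.5, 4.7]
width: 0.0224
grip_force: 61.0
```

{"name": "drive_tool", "arguments": {"moves": [[1,[0,0,0.4],0],[1,[0,0,0.8],0],[1,[0,0,1],0],[1,[0,0,1],0],[1,[0,0.4,1],0],[1,[0,0.8,0.2],0],[1,[0,1,0],0],[1,[0,1,0],0]]}}

```text
clock: 39.18
eef_pos: [0.5365, -0.3334, 0.1523]
eef_rot: [[-0.977, -0.212, 0.002], [-0.212, 0.977, -0.001], [-0.001, -0.001, -1.0]]
ft_force: [0.9, 1.0, -1.7]
width: 0.0226
grip_force: 60.3
```

{"name": "drive_tool", "arguments": {"moves": [[1,[0,1,0],0],[1,[0,1,0],0],[1,[0,1,0],0],[1,[0,1,0],0],[1,[0,1,0],0],[1,[0,1,0],0],[1,[0,1,0],0],[1,[0.1,1,0],0]]}}

```text
clock: 39.85
eef_pos: [0.5386, -0.0925, 0.1513]
eef_rot: [[-0.977, -0.213, -0.001], [-0.213, 0.977, -0.0], [0.001, 0.0, -1.0]]
ft_force: [-0.2, -0.3, -1.1]
width: 0.0227
grip_force: 60.3
```

{"name": "drive_tool", "arguments": {"moves": [[1,[0.1,1,0],0],[1,[0.1,1,0],0],[1,[0.1,1,0],0],[1,[0,1,0],0],[1,[0,0.8,0],0],[1,[0,0.3,0],0],[1,[0,0,0],0],[1,[0,0,0],0]]}}

```text
clock: 40.52
eef_pos: [0.5485, 0.0583, 0.1511]
eef_rot: [[-0.977, -0.213, -0.0], [-0.213, 0.977, -0.001], [0.0, -0.001, -1.0]]
ft_force: [0.0, -0.5, -1.1]
width: 0.0225
grip_force: 60.2
```

```bash
python3 st.py; python3 held.py .019
```

```text
tcp [0.5485 0.0583 0.1511] yang 102.32 q6 1.62 ft [ 0.  -0.5 -1.1] tz -0.0 0.022480240551786372 40.5167
lid z 0.1315 off 0.0196 slope [0.001 0.   ] c,r [0.5495 0.0587 0.0448] rel tcp [0.0009 0.0016]
```

{"name": "drive_tool", "arguments": {"moves": [[1,[0.05,0.6,0],0],[1,[0,0.6,-0.2],0],[1,[0,0,-0.5],0],[1,[0,0,-0.4],0],[1,[0,0,-0.2],0],[1,[0,0,0],0],[1,[0,0,0],0]]}}

```text
clock: 41.15
eef_pos: [0.55, 0.0935, 0.1117]
eef_rot: [[-0.977, -0.211, -0.001], [-0.211, 0.977, -0.001], [0.001, -0.001, -1.0]]
ft_force: [-0.1, -1.3, -0.9]
width: 0.0228
grip_force: 60.2
```

```bash
python3 st.py; python3 held.py .0195
```

```text
tcp [0.55   0.0935 0.1117] yang 102.18 q6 1.56 ft [-0.1 -1.3 -0.9] tz 0.04 0.02280693250660791 41.15
lid z 0.092 off 0.0201 slope [0.    0.001] c,r [0.5511 0.0938 0.0448] rel tcp [ 0.0006 -0.0002]
```

{"name": "drive_tool", "arguments": {"moves": [[1,[0,0.04,-0.3],0],[1,[0,0,-0.3],0],[1,[0,0,-0.2],0],[1,[0,0,-0.15],0],[1,[0,0,-0.1],0],[1,[0,0,0],0]]}}

```text
clock: 41.7
eef_pos: [0.5499, 0.0965, 0.0799]
eef_rot: [[-0.977, -0.213, -0.001], [-0.213, 0.977, -0.0], [0.001, 0.0, -1.0]]
ft_force: [-0.6, 0.1, 0.3]
width: 0.0225
grip_force: 60.3
```

```bash
python3 st.py; python3 held.py .0195
```

```text
tcp [0.5499 0.0965 0.0799] yang 102.31 q6 1.56 ft [-0.6  0.1  0.3] tz 0.03 0.022477434764130826 41.7
lid z 0.0603 off 0.0198 slope [0.001 0.001] c,r [0.5509 0.0969 0.0448] rel tcp [0.0008 0.0004]
```

Lid 2 passes below 10 mm above home on can_a. I'll seat it and turn it.

{"name": "drive_tool", "arguments": {"moves": [[1,[0,-0.04,-0.06],0],[1,[0,0,-0.04],0],[1,[0,0,-0.02],-1],[1,[0,0,-0.02],-1],[1,[0,0,-0.02],-1],[1,[0,0,-0.01],-1],[1,[0,0,-0.01],-1],[1,[0,0,-0.01],-1]]}}

```text
clock: 42.42
eef_pos: [0.5521, 0.0952, 0.0772]
eef_rot: [[-0.872, 0.489, 0.004], [0.489, 0.872, 0.001], [-0.003, 0.002, -1.0]]
ft_force: [-4.8, -0.6, 19.1]
width: 0.0225
grip_force: 63.0
```

```bash
python3 st.py; python3 held.py .0195
```

```text
tcp [0.5521 0.0952 0.0772] yang 60.73 q6 0.97 ft [-4.8 -0.6 19.1] tz 0.16 0.02248200127284379 42.4167
lid z 0.0575 off 0.0196 slope [-0.004  0.004] c,r [0.5529 0.0951 0.0448] rel tcp [ 0.0009 -0.0004]
```

{"name": "drive_tool", "arguments": {"moves": [[1,[-0.04,0,0],-1],[1,[0,0,-0.01],-1],[1,[0,0,-0.01],-1],[1,[0,0,-0.01],-1],[1,[0,0,-0.01],-1],[1,[0,0,-0.01],-1],[1,[0,0,-0.01],-1],[1,[0,0,-0.01],-1]]}}

```text
clock: 43.13
eef_pos: [0.5515, 0.0953, 0.0747]
eef_rot: [[-0.1, 0.995, 0.005], [0.995, 0.1, 0.001], [0.0, 0.005, -1.0]]
ft_force: [0.1, -0.7, 11.7]
width: 0.0227
grip_force: 62.1
```

```bash
python3 st.py; python3 held.py .0195
```

```text
tcp [0.5515 0.0953 0.0747] yang 5.73 q6 0.21 ft [ 0.1 -0.7 11.7] tz 0.07 0.02268049034196067 43.1333
lid z 0.055 off 0.0196 slope [0.003 0.003] c,r [0.552  0.0946 0.0448] rel tcp [ 0.0004 -0.0009]
```

{"name": "drive_tool", "arguments": {"moves": [[1,[0,0,-0.01],-1],[1,[0,0,0],-1],[1,[0,0,-0.01],-1],[1,[0,0,0],-1],[1,[0,0,0],-1],[1,[0,0,0],-1],[1,[0,0,0],-1],[1,[0,0,0],0]]}}

```text
clock: 43.85
eef_pos: [0.5515, 0.0957, 0.0741]
eef_rot: [[0.674, 0.738, 0.005], [0.738, -0.674, 0.001], [0.004, 0.003, -1.0]]
ft_force: [-0.2, 0.2, 15.8]
width: 0.0224
grip_force: 62.4
```

```bash
python3 st.py; python3 held.py .0195
```

```text
tcp [0.5515 0.0957 0.0741] yang -42.41 q6 -0.46 ft [-0.2  0.2 15.8] tz -0.36 0.022384340802204375 43.85
lid z 0.0544 off 0.0197 slope [-0.001 -0.   ] c,r [0.5512 0.095  0.0448] rel tcp [-0.0003 -0.0007]
```

{"name": "drive_tool", "arguments": {"moves": [[1,[0,0,0],-1],[1,[0,0,0],-1],[1,[0,0,0],-1],[1,[0,0,0],-1],[1,[0,0,0],0]]}}

```text
clock: 44.32
eef_pos: [0.5522, 0.0962, 0.074]
eef_rot: [[0.938, 0.346, 0.006], [0.346, -0.938, 0.001], [0.006, 0.001, -1.0]]
ft_force: [2.3, 1.0, 13.8]
width: 0.0222
grip_force: 71.4
```

```bash
python3 st.py; python3 held.py .0195
```

```text
tcp [0.5522 0.0962 0.074 ] yang -69.74 q6 -0.85 ft [ 2.3  1.  13.8] tz 0.27 0.02220403215187973 44.3167
lid z 0.0543 off 0.0197 slope [-0.003  0.   ] c,r [0.5507 0.0954 0.0448] rel tcp [-0.0015 -0.0008]
```

Lid 2 is tight: the grip force rose and it is at z 0.0543. I'm releasing it, rising and checking everything.

{"name": "drive_tool", "arguments": {"moves": [[0.2,[0,0,0],0],[-0.3,[0,0,0],0],[-0.3,[0,0,0],0],[-0.3,[0,0,0.6],0],[-0.3,[0,0,1],0],[-0.3,[0,0,1],0],[-0.3,[0,0,1],0],[-0.3,[0,0,1],0]]}}

```text
clock: 45.03
eef_pos: [0.5483, 0.0949, 0.211]
eef_rot: [[0.937, 0.349, -0.001], [0.349, -0.937, -0.0], [-0.001, -0.0, -1.0]]
ft_force: [1.1, -0.1, -0.8]
width: 0.0552
grip_force: 0.0
```

{"name": "drive_tool", "arguments": {"moves": [[-0.3,[-1,0,0.5],0],[-0.3,[-1,0,0.5],0],[-0.3,[-1,0,0],0],[-0.3,[-1,0,0],0],[-0.3,[0,0,0],0],[-0.3,[0,0,0],0]]}}

```text
clock: 45.53
eef_pos: [0.4273, 0.0964, 0.2397]
eef_rot: [[0.936, 0.351, -0.002], [0.351, -0.936, 0.003], [-0.0, -0.003, -1.0]]
ft_force: [0.7, 0.8, -0.3]
width: 0.0554
grip_force: 0.0
```

```bash
python3 st.py
python3 - <<'E'
from fit import *
T=None
for n in("top","side"):
    im,P,C,K=snap(n)
    np.savez("/tmp/"+n,im=im,P=P,C=C,K=K)
    if n=="top": T=im
    for nm,x,y in(("can_a",.55,.095),("can_b",.574,-.086)):
        k=(np.hypot(P[...,0]-x,P[...,1]-y)<.042)&(np.hypot(P[...,0]-x,P[...,1]-y)>.02)&(P[...,2]>.08)&(P[...,2]<.11)
        if k.sum()>30:
            q=P[k];A=np.c_[q[:,:2]-[x,y],np.ones(len(q))];c=np.linalg.lstsq(A,q[:,2],rcond=None)[0]; print(n,nm,k.sum(),"lid z",round(np.median(q[:,2])-.036,4),"slope",c[:2].round(3))
cv2.imwrite("pics/end.png",np.vstack([T[90:270,110:520,::-1],im[40:360,130:540,::-1]]))
E
python3 m.py|grep -v rim
```

```text
tcp [0.4273 0.0964 0.2397] yang -69.43 q6 -1.21 ft [ 0.7  0.8 -0.3] tz -0.01 0.0553560306422852 45.5333
top can_a 723 lid z 0.0545 slope [ 0. -0.]
top can_b 735 lid z 0.0544 slope [-0.004 -0.003]
side can_a 435 lid z 0.0532 slope [-0. -0.]
side can_b 592 lid z 0.0535 slope [-0. -0.]
knob [468.  140.8] area 102 med [ 0.6723 -0.3964  0.0602] rectpx 9.8 10.4 71.6 plane [ 0.6728 -0.3967  0.06  ]
knob [406.3 169.5] area 101 med [ 0.6051 -0.2407  0.0594] rectpx 9.8 9.8 63.4 plane [ 0.6052 -0.2409  0.06  ]
lid [465.1 143.7] area 880 med [ 0.6698 -0.3948  0.036 ] rectpx 34.9 35.3 63.4 plane [ 0.6732 -0.397   0.036 ]
lid [404.9 171.7] area 897 med [ 0.6032 -0.2408  0.036 ] rectpx 35.4 34.6 45.0 plane [ 0.6058 -0.2412  0.036 ]
any [345.1 124.4] area 752 med [ 0.7286 -0.0957  0.0496] rectpx 31.0 28.0 90.0 plane [ 0.7344 -0.0963  0.03  ]
any [283.6 126.8] area 861 med [0.734  0.0616 0.0275] rectpx 30.4 29.1 80.1 plane [0.7328 0.0623 0.03  ]
any [464.4 144.4] area 1096 med [ 0.6691 -0.3924  0.036 ] rectpx 35.4 37.5 45.0 plane [ 0.6712 -0.3957  0.03  ]
any [404.5 172.2] area 1064 med [ 0.6021 -0.2394  0.0361] rectpx 35.4 36.8 45.0 plane [ 0.6052 -0.2403  0.03  ]
any [343.3 186.1] area 1479 med [ 0.5632 -0.0852  0.0896] rectpx 45.0 42.0 90.0 plane [ 0.5725 -0.0858  0.03  ]
any [271.8 197.4] area 1439 med [0.5405 0.0876 0.0897] rectpx 44.5 41.3 79.2 plane [0.55   0.0903 0.03  ]
any [306.3 253.3] area 919 med [0.4085 0.0103 0.0272] rectpx 37.6 25.5 17.4 plane [0.4084 0.0099 0.03  ]
any [366.1 246.8] area 439 med [ 0.4186 -0.135   0.062 ] rectpx 22.6 23.3 45.0 plane [ 0.4206 -0.1379  0.03  ]
bar [119.1 107.1] area 310 med [0.7718 0.4582 0.1113] rectpx 16.0 22.0 90.0 plane [0.7694 0.4535 0.107 ]
scale [189.  221.8] area 7021 med [0.4274 0.1134 0.6415] rectpx 101.0 86.0 90.0 plane [0.5009 0.3072 0.04  ]
```

View pics/end.png

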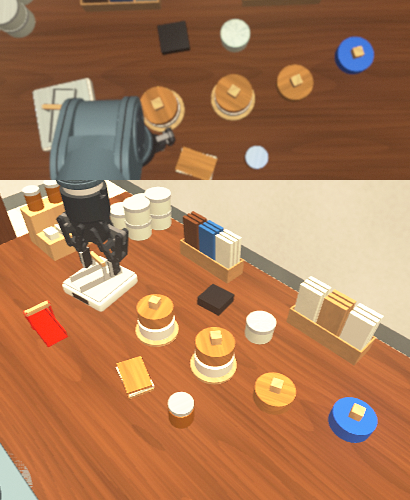

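The picture shows both canisters lidded level at (155,310) and (213,345) at home height. The odd lid lies flat at (275,388), the pan is on the scale, the other goods are unmoved, and the gripper touches nothing. I'm handing the job in.

```bash
python3 -c "
from station import *
print(sign_off())"
```

```text
the job is handed in; nothing more can be done
None
```

I handed the job in at about 46 s on the robot clock, with no verdict returned: the five chocolates are in can_b (last look before its lid went on showed the pan empty, no spills and three in view), lid 3 is home on can_b, lid 2 on can_a, odd lid 1 lies flat on the counter knob up, and the empty pan is upright on the scale.

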